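# Load the bead spinner and find which way its spindle cap unscrews

### The job

Get the bead spinner ready: tip all five stone beads from the white cup into the wooden bowl and stand the cup upright on the bench again, then take off the metal cap of the spindle that stands in the bowl. Nobody remembers whether its short thread is ordinary or reversed, so try it both ways until it turns, give it about a fifth of a turn while it is still down on the spindle, then lift it straight off and finish holding it, level, in the gripper clear above the spindle. Leave the spare spindle and the other things on the bench where they are.

Things in the scene. Friction and masses are not known exactly. Their poses are not given: they have to be found in the camera images.
- bowl: the spinner's round wooden bowl, fixed to the bench: 200 mm across the rim, 45 mm high, 6 mm wall, sloping sides, inner floor 156 mm across or less and 7 mm up. Origin on its axis at bench height, z up; x is its own x axis. In its middle stands a fixed steel spindle on a round foot (60 mm across, 14 mm high), with a 47 mm wide shoulder under the cap, its top 106 mm above the bench, covered by the cap
- cap_center (a point): centre (half-way up) of the round ribbed aluminium cap on the spindle in the bowl: loose, 50 mm across, 30 mm high, 40 to 85 g; when seated its underside is 85 mm and its top 116 mm above the bench, its axis vertical on the bowl's axis, its x axis along the bowl's x
- spindle_top (a point): top centre of the spindle in the bowl, 106 mm above the bench. Its short quick thread is free one way only, unseen, changing from run to run: the wrong way the cap meets a hard stop within about 8 degrees; the free way it turns easily (under 0.2 N m) and after 50 to 100 degrees (best 75) lifts straight up (then a stop too). Until then it rises only about 2 mm. It is off once lifted 25 mm
- cup_center (a point): centre (half-way up, 27.5 mm above its foot) of the white ceramic cup, loose, standing on the bench: round, no handle, 66 mm across at the rim, 53 mm at the foot, 60 mm half-way, 55 mm high, 3 mm wall, floor 4 mm thick, 120 g. Five beads lie in it, up to 35 mm above its foot
- bead0_center (a point): centre of round brownish stone bead 1 of 5, 18 mm across, 11 g, at first in the white cup; rolls freely
- bead1_center (a point): centre of round brownish stone bead 2 of 5, 18 mm across, 11 g, at first in the white cup; rolls freely
- bead2_center (a point): centre of round brownish stone bead 3 of 5, 18 mm across, 11 g, at first in the white cup; rolls freely
- bead3_center (a point): centre of round brownish stone bead 4 of 5, 18 mm across, 11 g, at first in the white cup; rolls freely
- bead4_center (a point): centre of round brownish stone bead 5 of 5, 18 mm across, 11 g, at first in the white cup; rolls freely
- spare_top (a point): top centre of the spare spindle, a bystander that looks just like the one in the bowl (foot 60 mm, cap 50 mm across, 115 mm high) but stands on the bare bench about 215 mm from the bowl's axis; it is fixed and is not to be used
- pliers: small pliers with grey grips and steel jaws, 130 mm long, lying flat; bystander
- box_near: low clear open box of small coloured beads, 70 x 70 x 27 mm high; bystander, origin under its centre; stands between the robot and the bowl or cup
- box_far: another clear open box of beads, 70 x 70 x 27 mm high; bystander, origin under its centre; stands beyond the bowl and cup
- pendant: flat wooden ring lying on the bench, 48 mm across, 7 mm thick; bystander

How it is judged:
By the outcome, as a careful person would: the job done as asked, in the order asked, and still so for the second after the job is handed in, while the arm keeps its last pose, push and grip.
It also fails if it takes over 72 s, if anything falls off the work surface, if the arm or the gripper's body presses on something with over 40 N, if the wrist force passes 120 N, or if a joint passes its speed limit or range.

### The arm

A 6-joint arm with a two-finger parallel gripper is mounted at the origin on the work surface. World frame = base frame: x ahead of the robot, y to its left, z up, the work surface at z = 0. Lengths are in m, angles in rad, forces in N, time in s.
With the tool pointing down it reaches from about 0.35 to 0.775 m from the base axis. Payload 5.5 kg.
Tool frame: the origin (TCP) lies on the centre line of the jaws, within the pads' length; the fingertips stand 11 mm ahead of it and the grasp point (between the pads) lies 8 mm behind it (env.nose_length is the distance from the TCP to the fingertips, in m); x points along the fingers, z is the direction in which the jaws open and shut, and the axes are right-handed (so a half turn about x gives the same grasp; the last joint's range is limited). The gripper opens to 85 mm and grips with 20 to 120 N. Pads are 22 mm wide; open, the fingers measure 114 mm over their backs; the gripper's body (76 mm by 85 mm) begins 54 mm behind the grasp point. The pads swing forward as they close: fully open they stand 13 mm farther back than shut.
Start: joints at [-1.31, 0.313, 0.046, 1.304, 0, 1.431], TCP at [0.224, -0.529, 0.242] pointing down, gripper open.
Joint ranges: [-2.76, 2.76], [-0.86, 1.69], [-1.03, 1.26], [-2.2, 2.34], [-1.47, 1.5], [-3.14, 3.14]. Speed limits (rad/s): [2.57, 2.57, 3.14, 3.14, 3.14, 3.14].

### API

Orientations are given as a unit quaternion [w, x, y, z].
In Python, from workcell import env gives the robot as it stands. The module is installed in compiled form; this text tells all that it offers.
- The arm moves only by the tool step_arm, never from a script. Its argument "moves" is a list that holds one entry, the list of rows, each a list of 7 numbers: the turn, a rotation vector about the tool's x, y, z in rad, then the shift along the tool's x, y, z in m, then the opening, from 0 (shut) to 1 (fully open). In form: [[[rx, ry, rz, tx, ty, tz, grip], ...]]. A call has 1 to 12 rows; each row is the pose to reach, as a shift and turn from the pose measured when the call began, along the tool's axes at that moment; what a row does not reach only later rows make up. A row lasts 1/10 s, in which the tool goes at most 50 mm and 8.59 degrees, less where a joint would pass 70% of its speed; a pose out of reach is approached as far as the arm can. A call with a gripper value outside its range is refused whole. The fingers move at their own pace and stop on an object; "force" is the grip in N (left out, the last holds). Time passes only in rows, so rows that repeat a pose let the fingers close. It gives the time, the measured TCP pose, the force and the opening at its end, in the units of the state.
- env.get_state(): the state, without advancing time (a new reading comes with each control period).
- env.read_camera(name): name is "side" or "top"; returns (picture, depth): 420x560x3 uint8, red, green, blue; 420x560 float32, m along the optical axis (not along the pixel's ray), 0 where there is no reading.
- env.get_calibration(name): a dict with "mtx" (3x3 intrinsics, pixels), "camera_from_world" (4x4, takes a point from world to camera coordinates). Camera axes: x right, y down, z forward; pixel columns grow to the right and rows downward; lengths in m; the calibration is good to about 2 mm. A picture is of the moment at which its call begins. get_calibration takes no time and is no camera call.
- env.hand_in(): hands the job in, once; it reports no verdict.
Trained networks look in the newest picture that a camera, given by its name, has taken for a name from the list of things; names that differ only in an ending like _2 or _b are one class to them, and where a whole thing is asked for, a point or a joint stands for the part that bears it (a point fixed in the world has none). Each returns a list of dicts, best first, with "confidence" (0 to 1); they miss things now and then, are a little off and sometimes report something else, mostly with a low value. They report only what shows in the picture. A call takes as long as a camera call.
- env.boxes_of(camera, thing): "uv" ([column, row] in pixels, amid what is visible of it).
- env.silhouettes(camera, thing): "mask" (420x560 bool, what is visible of it) and "uv" ([column, row] in pixels, amid what is visible of it).
The state is a dict: "clock": time; "joint_pos": joint angles; "qvel": joint speeds; "tau": joint torques, N m; "tcp_pos": TCP position; "orientation": TCP orientation; "wrist_force": force on the tool from outside, world axes, zero at the start; "ft_torque": the same for the moment, N m; "finger_gap": finger opening in m.
Only numpy, scipy, OpenCV 4.12 (cv2) and the standard library are available. Lean on these libraries where they do the work, as an engineer would, in place of code of your own. Each camera call takes 0.05 s, during which the arm holds its last target.

## Working session

There is one attempt and no reset: what is moved stays moved. The work goes in short steps, Python scripts to look and compute and a tool call to move; the robot and the scene stay as the last step left them, time stands still between calls to the robot, and variables do not carry over. Pictures are saved under pics/ and viewed, and the job is handed in when it is done.

Besides the shell and the picture viewer there is one more tool, called as name(argument=value, ...), one argument or row to a line, values as JSON. step_arm: Moves the arm, as the interface text tells. Its arguments: {"type":"object","properties":{"moves":{"type":"array","items":{"type":"array","items":{"type":"array","items":{"type":"number"}}}},"force":{"type":"number"}},"required":["moves"]}

```bash
mkdir -p pics
cat > h.py <<'E'
import numpy as np,cv2
from workcell import env
from scipy.spatial.transform import Rotation as R
def cal(n):
    c=env.get_calibration(n);return np.array(c["mtx"]),np.array(c["camera_from_world"])
def proj(n,p):
    K,T=cal(n);q=T[:3,:3]@np.array(p)+T[:3,3];q=K@q;return q[:2]/q[2]
def unp(n,u,v,d):
    K,T=cal(n);c=np.linalg.inv(K)@np.array([u*d,v*d,d]);return T[:3,:3].T@(c-T[:3,3])
def ray(n,u,v,z):
    K,T=cal(n);o=-T[:3,:3].T@T[:3,3];d=T[:3,:3].T@(np.linalg.inv(K)@np.array([u,v,1.]));return o+d*(z-o[2])/d[2]
def cloud(n,depth,mask):
    K,T=cal(n);v,u=np.nonzero(mask&(depth>0));d=depth[v,u]
    c=np.linalg.inv(K)@np.stack([u*d,v*d,d]);return (T[:3,:3].T@(c-T[:3,3:4])).T
def Rt():
    w,x,y,z=env.get_state()["orientation"];return R.from_quat([x,y,z,w])
def save(n,f):
    p,d=env.read_camera(n);cv2.imwrite('pics/'+f,p[:,:,::-1]);return p,d
E
python3 - <<'E'
from h import *
np.set_printoptions(precision=4,suppress=True)
s=env.get_state();print(s);print(Rt().as_matrix(),env.nose_length)
for n in("top","side"):
    p,d=save(n,n+'0.png')
    K,T=cal(n);print(n,-T[:3,:3].T@T[:3,3],T[2,:3])
    for t in["bowl","cap_center","cup_center","spare_top","pliers","box_near","box_far","pendant","bead0_center"]:
        for r in env.silhouettes(n,t)[:2]:
            c=cloud(n,d,r["mask"])
            print(t,round(r["confidence"],2),np.array(r["uv"]), np.array([np.percentile(c,2,axis=0),np.median(c,axis=0),np.percentile(c,98,axis=0)]).tolist() if len(c) else None)
print(env.get_state()["clock"])
E
```

```text
{'clock': 0.0, 'joint_pos': array([-1.3096,  0.314 ,  0.045 ,  1.3036,  0.    ,  1.4312]), 'qvel': array([-0.0004,  0.0006, -0.001 , -0.001 ,  0.0008,  0.0006]), 'tau': array([ -0.0001, -48.0635,  29.853 ,   0.0196,  -0.0001,  -0.    ]), 'tcp_pos': array([ 0.2242, -0.5289,  0.2414]), 'orientation': array([ 0.589 ,  0.3909,  0.59  , -0.39  ]), 'wrist_force': array([-0.1328, -0.309 , -0.5923]), 'ft_torque': array([-0.0354,  0.0041,  0.0351]), 'finger_gap': 0.0854679076149365}
[[-0.0005  0.9208  0.3901]
 [ 0.0018  0.3901 -0.9208]
 [-1.      0.0003 -0.0019]] 0.011
top [0.4954 0.0083 1.0033] [ 0.0755  0.0359 -0.9965]
bowl 0.95 [312.5 233.7] [[0.4274288022534977, -0.0939546334044951, 0.0019600589932683163], [0.5174892001993384, -0.005958365238741741, 0.008423062747393165], [0.608134423090909, 0.08564269320565591, 0.04510181951269431]]
cap_center 0.84 [298.2 230.5] [[0.4962818553445205, -0.026312113943994717, 0.11041719687731741], [0.5183862066190524, -0.0035999231568761923, 0.11481384423904761], [0.5414163759583378, 0.018769448690543464, 0.11824967510933204]]
cup_center 0.63 [162.1 237.6] 
[... 2894 characters left out ...]
 0.029308037631767543]]
box_far 0.92 [200.1 223.6] [[0.700920130467001, 0.10750952471869867, 0.0011271410537609554], [0.733696715912646, 0.14517305574745787, 0.019623106709282898], [0.7716999291646309, 0.1786398381865544, 0.029038727736836897]]
pendant 0.64 [386.5 198.8] [[0.39142718326734455, -0.2951348235231434, 0.0019803124112977967], [0.41306018276293843, -0.2709835270910691, 0.0073412256753412775], [0.4340518623704123, -0.25166363885091336, 0.010668691718330795]]
bead0_center 0.56 [208.1 324.2] [[0.5143346038274269, 0.33000242249270323, 0.013800860242807527], [0.5204663065070373, 0.3377403607108181, 0.01985781275328505], [0.527736019375681, 0.34239711075410784, 0.02357460878019425]]
1.0
```

View pics/top0.png

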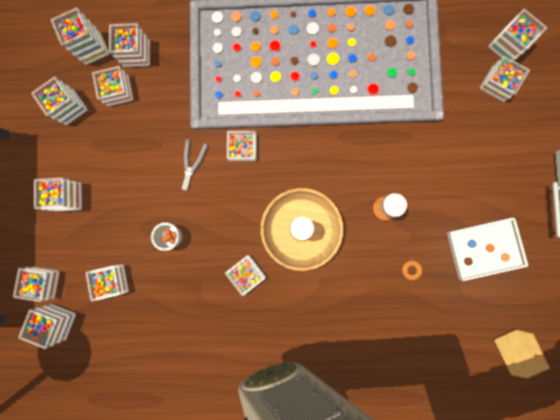

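View pics/side0.png

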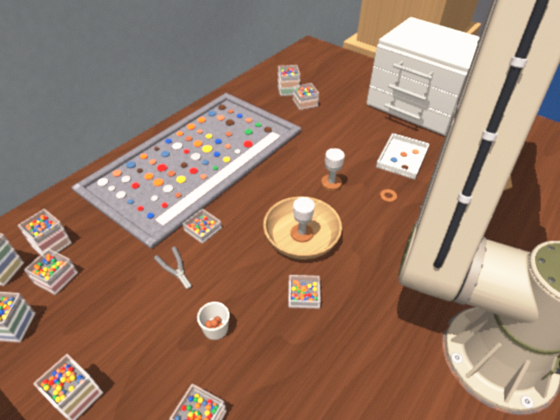

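Top view: bowl at (302,229) with its spindle, cup at (165,236), spare at (395,205), near box at (245,275), far box at (242,146), pliers at (190,165), pendant at (412,270). The side view agrees: cup at (213,320), bowl at (302,228). Next I refine the circle centres.

Run:
```python
from h import *
from scipy.optimize import least_squares
np.set_printoptions(precision=4,suppress=True)
def fit(P,r):
    f=lambda c:np.hypot(P[:,0]-c[0],P[:,1]-c[1])-r
    s=least_squares(f,P[:,:2].mean(0),loss='soft_l1',f_scale=.002);return s.x,np.std(s.fun),len(P)
for n in("top","side"):
    p,d=env.read_camera(n)
    np.save(n+'d0.npy',d)
    for t,z0,z1,r in[("cup_center",.051,.06,.0318),("bowl",.041,.05,.0985),("cap_center",.108,.125,None),("spare_top",.108,.125,None)]:
        L=env.silhouettes(n,t)
        if not L:print(n,t,'none');continue
        c=cloud(n,d,L[0]["mask"]);c=c[(c[:,2]>z0)&(c[:,2]<z1)]
        if r: print(n,t,fit(c,r))
        else:
            (x,y),rr=cv2.minEnclosingCircle((c[:,:2]*1000).astype(np.float32));print(n,t,c.mean(0),x,y,rr)
```

```text
top cup_center (array([0.5081, 0.3276]), np.float64(0.001160867285890762), 101)
top bowl (array([ 0.5182, -0.0042]), np.float64(0.0017698031716612418), 579)
top cap_center [ 0.5173 -0.0045  0.1151] 518.0074462890625 -4.689945220947266 24.435861587524414
top spare_top none
side cup_center (array([0.5094, 0.3289]), np.float64(0.0010591403526219287), 136)
side bowl none
side cap_center [ 0.5183 -0.0006  0.116 ] 520.4885864257812 -3.660055160522461 26.7467098236084
side spare_top [ 0.5658 -0.2095  0.1159] 567.8887939453125 -213.91421508789062 28.106685638427734
```

```bash
cat >> h.py <<'E'
np.set_printoptions(precision=4,suppress=True)
def ori(az,a,roll=0):
    az,a=np.radians([az,a])
    x=np.array([np.cos(a)*np.cos(az),np.cos(a)*np.sin(az),-np.sin(a)]);z=np.array([-np.sin(az),np.cos(az),0]);y=np.cross(z,x)
    return R.from_matrix(np.stack([x,y,z],1))*R.from_euler('x',roll,degrees=True)
def row(pos,O,frac=1):
    s=env.get_state();c=Rt()
    rv=(c.inv()*O).as_rotvec();t=c.inv().apply(np.array(pos)-s["tcp_pos"])
    print(np.round(np.r_[rv,t],4).tolist(),'ang',np.degrees(np.linalg.norm(rv)).round(1))
def st():
    s=env.get_state();m=Rt().as_matrix()
    print('t',round(s['clock'],2),'q',s['joint_pos'],'p',s['tcp_pos'],'F',s['wrist_force'],'T',s['ft_torque'],'gap',round(s['finger_gap'],4))
    print('x',m[:,0],'z',m[:,2],'pitch',np.degrees(-np.arcsin(m[2,0])).round(2),'az',np.degrees(np.arctan2(m[1,0],m[0,0])).round(2))
E
python3 - <<'E'
from h import *
row([.50,-.12,.3],ori(-13,70))
row([.5088,.328,.2],ori(32.8,35))
E
```

```text
[-2.4815, -0.4376, -0.1418, -0.0577, 0.4136, -0.2695] ang 144.6
[2.6495, 1.3793, -0.1189, 0.0422, 0.5965, -0.6786] ang 171.3
```

step_arm(
  moves=[
    [[-2.48, -0.44, -0.14, -0.058, 0.414, -0.27, 1], [-2.48, -0.44, -0.14, -0.058, 0.414, -0.27, 1], [-2.48, -0.44, -0.14, -0.058, 0.414, -0.27, 1], [-2.48, -0.44, -0.14, -0.058, 0.414, -0.27, 1], [-2.48, -0.44, -0.14, -0.058, 0.414, -0.27, 1], [-2.48, -0.44, -0.14, -0.058, 0.414, -0.27, 1], [-2.48, -0.44, -0.14, -0.058, 0.414, -0.27, 1], [-2.48, -0.44, -0.14, -0.058, 0.414, -0.27, 1], [-2.48, -0.44, -0.14, -0.058, 0.414, -0.27, 1], [-2.48, -0.44, -0.14, -0.058, 0.414, -0.27, 1], [-2.48, -0.44, -0.14, -0.058, 0.414, -0.27, 1]],
  ],
)

```text
clock: 2.6
tcp_pos: [0.5031, -0.1145, 0.3013]
orientation: [0.742, -0.24, 0.62, 0.092]
wrist_force: [-0.2, -0.4, -0.7]
finger_gap: 0.0852
```

Run:
```python
from h import *
st()
row([.5088,.328,.2],ori(32.8,35))
```

```text
t 2.6 q [-0.3331 -0.0172 -0.2393  1.0889 -0.0821  0.7497] p [ 0.5031 -0.1145  0.3013] F [-0.1735 -0.4373 -0.7324] T [0.0955 0.2088 0.0245] gap 0.0852
x [ 0.2152 -0.1612 -0.9632] z [0.8754 0.469  0.1171] pitch 74.4 az -36.84
[-1.4246, -0.8714, -0.4455, 0.0275, 0.4063, 0.2006] ang 99.0
```

step_arm(
  moves=[
    [[-1.425, -0.871, -0.446, 0.028, 0.406, 0.2, 1], [-1.425, -0.871, -0.446, 0.028, 0.406, 0.2, 1], [-1.425, -0.871, -0.446, 0.028, 0.406, 0.2, 1], [-1.425, -0.871, -0.446, 0.028, 0.406, 0.2, 1], [-1.425, -0.871, -0.446, 0.028, 0.406, 0.2, 1], [-1.425, -0.871, -0.446, 0.028, 0.406, 0.2, 1], [-1.425, -0.871, -0.446, 0.028, 0.406, 0.2, 1], [-1.425, -0.871, -0.446, 0.028, 0.406, 0.2, 1], [-1.425, -0.871, -0.446, 0.028, 0.406, 0.2, 1], [-1.425, -0.871, -0.446, 0.028, 0.406, 0.2, 1], [-1.425, -0.871, -0.446, 0.028, 0.406, 0.2, 1], [-1.425, -0.871, -0.446, 0.028, 0.406, 0.2, 1]],
  ],
)

```text
clock: 3.8
tcp_pos: [0.5078, 0.3284, 0.1991]
orientation: [-0.585, 0.708, -0.011, -0.396]
wrist_force: [-5.6, 3.5, -8.8]
finger_gap: 0.0854
```

Run:
```python
from h import *
st()
row([.5088,.328,.2],ori(32.8,35))
o=ori(32.8,35)
c=np.array([.5088,.328,0]);f=np.array([np.cos(np.radians(32.8)),np.sin(np.radians(32.8)),0])
# TCP 6mm ahead of axis along tool x, grip height 33
for z in(.11,.033): row(c+[0,0,z]+o.apply([.006,0,0]),o)
```

```text
t 3.8 q [ 0.3528 -0.0686 -1.0278 -0.336   0.1832 -0.1333] p [0.5078 0.3284 0.1991] F [-5.601   3.4549 -8.8168] T [-0.5316  1.212   0.2574] gap 0.0854
x [ 0.6863  0.4468 -0.5739] z [-0.5471  0.8371 -0.0025] pitch 35.02 az 33.06
[0.0057, 0.0038, -0.0004, -0.0, -0.0011, -0.0008] ang 0.4
[0.0057, 0.0038, -0.0004, 0.0576, 0.0726, -0.0006] ang 0.4
[0.0057, 0.0038, -0.0004, 0.1018, 0.1357, -0.0004] ang 0.4
```

```bash
cat > kin.py <<'E'
from h import *
from scipy.optimize import least_squares
import json,os
def fk(q,P):
    h,L1,L2,Lt,d,be,c=P
    a2=q[1];p2=q[1]-q[2];p=q[1]-q[2]+q[3]
    r=L1*np.sin(a2+be)+L2*np.cos(p2); z=h+L1*np.cos(a2+be)-L2*np.sin(p2)
    # wrist frame: fwd=tool dir at q5=0, c: offset along 'down' perpendicular in-plane
    f=np.array([np.cos(p),0,-np.sin(p)]);dn=np.array([-np.sin(p),0,-np.cos(p)])
    t=f*np.cos(q[4])+np.array([0,1,0])*np.sin(q[4])
    pos=np.array([r,d,z])+c*dn+Lt*t
    cy,sy=np.cos(q[0]),np.sin(q[0]);M=np.array([[cy,-sy,0],[sy,cy,0],[0,0,1]])
    return M@pos,M@t
def log():
    s=env.get_state();D=json.load(open('d.json')) if os.path.exists('d.json') else []
    D.append([list(s['joint_pos']),list(s['tcp_pos']),list(Rt().as_matrix()[:,0])]);json.dump(D,open('d.json','w'));return D
def fitk(D):
    f=lambda P:np.concatenate([np.r_[fk(q,P)[0]-p,] for q,p,x in D]+[(P-P0)*.003])
    P0=np.array([.2,.4,.4,.25,.1,0,0.])
    s=least_squares(f,P0);return s.x,s.fun[:-7].reshape(-1,3)
E
python3 - <<'E'
import json
json.dump([[[-1.3096,.314,.045,1.3036,0,1.4312],[.2242,-.5289,.2414],[-.0005,.0018,-1]],
[[-0.3331,-0.0172,-0.2393,1.0889,-0.0821,0.7497],[0.5031,-0.1145,0.3013],[0.2152,-0.1612,-0.9632]]],open('d.json','w'))
from kin import *
D=log()
P,e=fitk(D);print(P,'\n',e*1000)
for q,p,x in D: print(fk(q,P)[1],x)
E
```

```text
[0.2815 0.5242 0.364  0.3761 0.0771 0.3228 0.0957] 
 [[ -3.4846   1.7782 -11.141 ]
 [  0.2151 -10.6894  13.049 ]
 [ -8.9369  10.4977  -1.9088]]
[-0.0005  0.0017 -1.    ] [-0.0005, 0.0018, -1]
[ 0.2151 -0.1612 -0.9632] [0.2152, -0.1612, -0.9632]
[ 0.6863  0.4468 -0.5739] [np.float64(0.6863106104989953), np.float64(0.4467932969323385), np.float64(-0.5738932790448306)]
```

Run:
```python
s=open('kin.py').read()
s=s.replace("h,L1,L2,Lt,d,be,c=P","h,L1,L2,Lt,d,be,c,g=P").replace("L2*np.cos(p2)","L2*np.cos(p2+g)").replace("L2*np.sin(p2)","L2*np.sin(p2+g)").replace(".1,0,0.])",".08,0,0.,0.])").replace("[:-7]","[:-8]").replace("*.003","*.0005")
open('kin.py','w').write(s)
from kin import *
D=json.load(open('d.json'))
P,e=fitk(D);print(P,'\n',e*1000)
```

```text
[ 0.0527  0.364   0.401   0.2892  0.08   -0.1911 -0.1412 -0.5648] 
 [[-0.0047 -0.0008 -0.0021]
 [ 0.001   0.0008  0.0027]
 [-0.002   0.0032 -0.0006]]
```

Run:
```python
from h import *
o=ori(32.8,52);c=np.array([.5088,.328,0])
row(c+[0,0,.13]+o.apply([.006,0,0]),o)
```

```text
[0.0062, 0.0029, 0.2963, 0.0459, 0.058, -0.0007] ang 17.0
```

step_arm(
  moves=[
    [[0.006, 0.003, 0.15, 0.02, 0.03, 0, 1], [0.006, 0.003, 0.296, 0.046, 0.058, -0.001, 1], [0.006, 0.003, 0.296, 0.046, 0.058, -0.001, 1]],
  ],
)

```text
clock: 4.1
tcp_pos: [0.5133, 0.33, 0.123]
orientation: [-0.521, 0.697, -0.12, -0.478]
wrist_force: [-0.9, 0.4, 0.4]
finger_gap: 0.0858
```

```bash
cat >> kin.py <<'E'
def ik(pos,O,P,q0):
    X=O.as_matrix()[:,0]
    f=lambda q:np.r_[(fk(q,P)[0]-pos)*5,fk(q,P)[1]-X]
    s=least_squares(f,q0[:5]);return s.x,np.abs(s.fun).max()
E
python3 - <<'E'
from kin import *
st()
D=log();P,e=fitk(D);print(P,'\n',e*1000)
c=np.array([.5088,.328,0]);q0=D[-1][0]
for a in(30,35,40,45,52,60):
  for z in(.035,.1):
    o=ori(32.8,a);print('cup',a,z,ik(c+[0,0,z]+o.apply([.006,0,0]),o,P,q0))
for a in(0,20,40):
  for z in(.1,.15):
    o=ori(8,a);print('bowl',a,z,ik(np.array([.55,.06,z]),o,P,q0))
E
```

```text
t 4.1 q [ 0.3852  0.083  -0.8162  0.0229  0.1142 -0.1484] p [0.5133 0.33   0.123 ] F [-0.8518  0.3567  0.3672] T [-0.278   0.4077  0.028 ] gap 0.0858
x [ 0.5133  0.3311 -0.7917] z [-0.5414  0.8407  0.0005] pitch 52.35 az 32.82
[ 0.1575  0.4105  0.3739  0.3237  0.0782  0.0746 -0.038  -0.3312] 
 [[-2.5049  2.1842 -4.5132]
 [ 0.274  -5.0512  4.7288]
 [-5.6418  2.6621 -5.6937]
 [ 3.3479  3.6153  5.4781]]
cup 30 0.035 (array([ 0.3338,  0.4176, -1.1929, -1.0744,  0.2062]), np.float64(4.579669976578771e-14))
cup 30 0.1 (array([ 0.3338,  0.2132, -1.1715, -0.8485,  0.2062]), np.float64(1.6653345369377348e-15))
cup 35 0.035 (array([ 0.3442,  0.3516, -1.1543, -0.8826,  0.1864]), np.float64(5.7245874707234634e-15))
cup 35 0.1 (array([ 0.3442,  0.1653, -1.1194, -0.6614,  0.1864]), np.float64(5.340358016914237e-10))
cup 40 0.035 (array([ 0.3551,  0.3017, -1.1046, -0.6965,  0.166 ]), np.float64(5.551115123125783e-16))
cup 40 0.1 (array([ 0.3551,  0.1343, -1.0583, -0.4827,  0.166 ]), np.float64(4.592715097118116e-12))
cup 45 0.035 (array([ 0.3659,  0.2682, -1.0456, -0.5177,  0.1455]), np.float64(8.8
[... 444 characters left out ...]
rray([ 0.3967,  0.1503, -0.7495,  0.1541,  0.0875]), np.float64(4.3163306262528067e-10))
bowl 0 0.1 (array([-0.2818,  0.7925, -1.3713, -2.1638,  0.4214]), np.float64(3.0531133177191805e-16))
bowl 0 0.15 (array([-0.2818,  0.5746, -1.413 , -1.9876,  0.4214]), np.float64(9.33975119465913e-14))
bowl 20 0.1 (array([-0.2479,  0.2888, -1.4057, -1.32  ,  0.363 ]), np.float64(6.106226635438361e-15))
bowl 20 0.15 (array([-0.2479,  0.0789, -1.3804, -1.0847,  0.363 ]), np.float64(5.551115123125783e-16))
bowl 40 0.1 (array([-0.1752,  0.0007, -1.2067, -0.4844,  0.2395]), np.float64(5.079270337660091e-13))
bowl 40 0.15 (array([-0.1752, -0.1187, -1.1401, -0.2983,  0.2395]), np.float64(9.43689570931383e-14))
```

Run:
```python
from kin import *
D=json.load(open('d.json'))
rng=np.random.default_rng(0);best=[]
f=lambda P:np.concatenate([fk(q,P)[0]-p for q,p,x in D])
for i in range(60):
    P0=np.array([rng.uniform(.05,.4),rng.uniform(.2,.6),rng.uniform(.2,.6),.289,.08,rng.uniform(-.5,.5),rng.uniform(-.1,.1),rng.uniform(-.5,.5)])
    s=least_squares(f,P0,x_scale=.1);best.append((s.cost,s.x))
best.sort(key=lambda b:b[0])
for b in best[:4]:print(b)
print((f(best[0][1])*1e3).reshape(-1,3))
json.dump(list(best[0][1]),open('P.json','w'))
```

```text
(np.float64(0.00010249454467743346), array([ 0.1575,  0.4105,  0.3739,  0.3237,  0.0782,  0.0746, -0.038 ,
       -0.3312]))
(np.float64(0.00010249454467743392), array([ 0.1575,  0.4105,  0.3739,  0.3237,  0.0782,  0.0746, -0.038 ,
       -0.3312]))
(np.float64(0.00010249454467743404), array([ 0.1575,  0.4105,  0.3739,  0.3237,  0.0782,  0.0746, -0.038 ,
       -0.3312]))
(np.float64(0.0001024945446774341), array([ 0.1575,  0.4105,  0.3739,  0.3237,  0.0782,  0.0746, -0.038 ,
       -0.3312]))
[[-2.5048  2.1844 -4.5132]
 [ 0.274  -5.0507  4.7287]
 [-5.6417  2.6617 -5.6939]
 [ 3.3485  3.6153  5.4784]]
```

Run:
```python
s=open('kin.py').read()
s=s.replace("be,c,g=P","be,c,g,e=P").replace("+Lt*t\n","+Lt*t+e*(np.array([0,1,0])*np.cos(q[4])-f*np.sin(q[4]))\n")
s=s[:s.index("def fitk")]+'''def fitk(D,n=30):
    rng=np.random.default_rng(0);best=None
    f=lambda P:np.concatenate([fk(q,P)[0]-p for q,p,x in D])
    for i in range(n):
        P0=np.array([rng.uniform(.05,.4),rng.uniform(.2,.6),rng.uniform(.2,.6),.289,.04,rng.uniform(-.5,.5),rng.uniform(-.1,.1),rng.uniform(-.5,.5),.04])
        s=least_squares(f,P0,x_scale=.1)
        if best is None or s.cost<best.cost:best=s
    return best.x,best.fun.reshape(-1,3)
'''+s[s.index("def ik"):]
open('kin.py','w').write(s)
from kin import *
D=json.load(open('d.json'))
P,e=fitk(D);print(P,e*1e3);json.dump(list(P),open('P.json','w'))
q0=[.5,0.2,-.3,1.5,-1.,-1.5]
for T in(-30,-40,-50,-60):
    for z in (.035,.12):
        o=ori(T,30,180);print('cup',T,z,ik(np.array([.5088,.328,z]),o,P,q0))
for T in(-50,-60,-70,-80):
    for a in(0,8):
        o=ori(T,a);print('bowl',T,a,ik(np.array([.60,-.02,.11]),o,P,q0))
```

```text
[ 0.2221  0.8721  0.2787  0.342  -0.7775  0.7469  0.4629 -0.029   0.8604] [[ 2.6825  1.1683 -1.0659]
 [-1.0451 -4.2182  0.8357]
 [ 0.0879 -1.9702 -2.1346]
 [-0.6697  3.3046  2.3648]]
cup -30 0.035 (array([ 1.6064,  0.4262,  0.7949,  2.3355, -0.9038]), np.float64(0.22255221113570103))
cup -30 0.12 (array([ 1.7782,  0.5312,  0.7949,  2.4773, -0.9447]), np.float64(0.25616220777144205))
cup -40 0.035 (array([ 1.3887,  0.3086,  0.7949,  2.2352, -0.8187]), np.float64(0.30546962212395806))
cup -40 0.12 (array([ 1.7538,  0.5355,  0.7949,  2.4723, -0.9315]), np.float64(0.35136587039924205))
cup -50 0.035 (array([ 1.2195,  0.29  ,  0.7949,  2.1611, -0.7324]), np.float64(0.3737051300148534))
cup -50 0.12 (array([ 1.7046,  0.4935,  0.7949,  2.4524, -0.912 ]), np.float64(0.43624128139856533))
cup -60 0.035 (array([ 1.0868,  0.311 ,  0.7949,  2.1077, -0.6513]), np.float64(0.4306189804743668))
cup -60 0.12 (array([ 1.0091,  0.1978,  0.7949,  2.1038, -0.6022]), np.float64(0.49290984296577656))
bowl -50 0 (array([ 1.3683,  1.3185,  0.7949,  2.5904, -0.9849]), np.float64(0.0622601279477194))
bowl -50 8 (array([ 1.3435,  1.1079,  0.7949,  2.5661, -0.9829]), np.float64(0.05349730262033314))
bowl -60 0 (array([ 1.3388,  1.2881,  0.7949,  2.5927, -0.9723]), np.float64(0.17474219552159143))
bowl -60 8 (array([ 1.3182,  1.0968,  0.7949,  2.5673, -0.9706]), np.float64(0.16790279567745348))
bowl -70 0 (array([ 1.3098,  1.2692,  0.7949,  2.5957, -0.9589]), np.float64(0.3010222987585323))
bowl -70 8 (array([ 1.2922,  1.087 ,  0.7949,  2.5683, -0.9575]), np.float64(0.2954687566273039))
bowl -80 0 (array([ 1.2807,  1.2586,  0.7949,  2.5994, -0.9448]), np.float64(0.435811029759059))
bowl -80 8 (array([ 1.2656,  1.0772,  0.7949,  2.5689, -0.9437]), np.float64(0.4314667706295633))
```

```bash
cat > kin.py <<'E'
from h import *
from scipy.optimize import least_squares
import json,os
Lt,d=.289,.08
def rows_(q,e=True):
    s2,c2=np.sin(q[1]),np.cos(q[1]);p2=q[1]-q[2];p=p2+q[3]
    return np.array([[s2,c2,np.cos(p2),np.sin(p2),-np.sin(p),0,1,-np.sin(q[4])*np.cos(p)],
                     [c2,-s2,-np.sin(p2),np.cos(p2),-np.cos(p),1,0,np.sin(q[4])*np.sin(p)]])
def fk(q,P):
    p=q[1]-q[2]+q[3];w=rows_(q)@P
    f=np.array([np.cos(p),0,-np.sin(p)]);t=f*np.cos(q[4])+np.array([0,1,0])*np.sin(q[4])
    pos=np.array([w[0],d-P[7]*(1-np.cos(q[4])),w[1]])+Lt*t
    cy,sy=np.cos(q[0]),np.sin(q[0]);M=np.array([[cy,-sy,0],[sy,cy,0],[0,0,1]])
    return M@pos,M@t
def log():
    s=env.get_state();D=json.load(open('d.json')) if os.path.exists('d.json') else []
    D.append([list(s['joint_pos']),list(s['tcp_pos']),list(Rt().as_matrix()[:,0])]);json.dump(D,open('d.json','w'));return D
P0=np.array([.4,0,.38,0,0,.15,0,0])
def fitk(D,use=(0,1,2,3,4,5,6,7),lam=.01):
    A=[];b=[]
    for q,p,x in D:
        cy,sy=np.cos(q[0]),np.sin(q[0]);r=cy*p[0]+sy*p[1];pt=q[1]-q[2]+q[3]
        w=np.array([r,p[2]])-Lt*np.cos(q[4])*np.array([np.cos(pt),-np.sin(pt)])
        A.append(rows_(q));b.append(w)
    A=np.vstack(A);b=np.concatenate(b);P=P0.copy();u=list(use)
    P[u]+=np.linalg.lstsq(np.vstack([A[:,u],lam*np.eye(len(u))]),np.r_[b-A@P,np.zeros(len(u))],rcond=None)[0]
    return P,(A@P-b)*1e3
def ik(pos,O,P,q0):
    X=O.as_matrix()[:,0]
    f=lambda q:np.r_[(fk(q,P)[0]-pos)*5,fk(q,P)[1]-X]
    s=least_squares(f,q0[:5]);return s.x,np.abs(s.fun).max()
E
python3 - <<'E'
from kin import *
D=json.load(open('d.json'))
for u in [(0,1,2,3,4,5),(0,1,2,3,4,5,6),range(8)]:
  for lam in(.001,.01):
    P,e=fitk(D,u,lam);print(P,e)
q0=[.5,0.2,-.3,1.5,-1.,-1.5]
for T in(-30,-40,-50,-60):
    for z in (.035,.12):
        o=ori(T,30,180);print('cup',T,z,ik(np.array([.5088,.328,z]),o,P,q0))
for T in(-50,-60,-70,-80):
    for a in(0,8):
        o=ori(T,a);print('bowl',T,a,ik(np.array([.60,-.02,.11]),o,P,q0))
E
```

```text
[ 0.374   0.0401  0.3353  0.1429 -0.0509  0.1326  0.      0.    ] [-3.5891 -5.9353  2.5022  6.1711 -5.6789 -7.622   5.7931  7.3863]
[ 0.3742  0.0406  0.3352  0.1426 -0.0505  0.1328  0.      0.    ] [-3.5778 -5.9606  2.5092  6.2083 -5.671  -7.6215  5.7539  7.3755]
[ 0.3968  0.0669  0.3129  0.1051 -0.0002  0.1513  0.0518  0.    ] [-1.6117 -4.2264  1.5204  3.1608 -2.136  -8.8932  2.2272  9.9588]
[ 0.3967  0.0666  0.313   0.1053 -0.0005  0.1512  0.0516  0.    ] [-1.618  -4.2181  1.5397  3.1596 -2.1664 -8.8921  2.2395  9.9505]
[ 0.8971  1.4607  0.1351 -0.0924  1.1698  0.2511 -0.033   2.1822] [-0.0727 -0.1626  0.0672  0.1205 -0.1013 -0.3546  0.1068  0.3966]
[0.4927 0.3362 0.2797 0.0696 0.2248 0.1692 0.0327 0.4291] [-1.4665 -3.289   1.3687  2.441  -2.0569 -7.1746  2.1514  8.0207]
cup -30 0.035 (array([ 1.2305,  0.49  ,  0.2965,  1.6832, -1.0189]), np.float64(1.5476508963274682e-12))
cup -30 0.12 (array([ 1.2292,  0.5108,  0.728 ,  2.0419, -1.018 ]), np.float64(0.023646885252595506))
cup -40 0.035 (array([ 1.1776,  0.6499,  0.728 ,  1.9793, -0.9699]), np.float64(0.07122047451886515))
cup -40
[... 596 characters left out ...]
13))
bowl -50 8 (array([ 0.9565,  0.7715,  0.0332,  1.9004, -1.2778]), np.float64(2.551778233161883e-13))
bowl -60 0 (array([ 0.8757,  1.3007,  0.728 ,  2.5723, -1.221 ]), np.float64(0.002033110080055689))
bowl -60 8 (array([ 0.8773,  1.0458,  0.728 ,  2.4145, -1.2195]), np.float64(0.02507741209193226))
bowl -70 0 (array([ 0.8304,  1.3905,  0.728 ,  2.6453, -1.1791]), np.float64(0.08628322303312858))
bowl -70 8 (array([ 0.8561,  1.0978,  0.728 ,  2.4515, -1.1913]), np.float64(0.13235495552160376))
bowl -80 0 (array([ 0.7649,  1.481 ,  0.728 ,  2.7306, -1.1242]), np.float64(0.15732882048324365))
bowl -80 8 (array([ 0.8282,  1.1963,  0.728 ,  2.5212, -1.1581]), np.float64(0.23477325713875583))
```

Run:
```python
from kin import *
D=json.load(open('d.json'))
P,e=fitk(D,range(7))
q0=[.5,0.2,-.3,1.5,-1.,-1.5]
for T in(-20,-30,-40,-50,-60):
    for z in (.035,.12):
        o=ori(T,30,180);print('cup',T,z,ik(np.array([.5088,.328,z]),o,P,q0))
for c in ([.60,-.02,.11],):
  for T in(-50,-60,-70,-80):
    for a in(0,8,15):
        o=ori(T,a);print('bowl',T,a,ik(np.array(c),o,P,q0))
```

```text
cup -20 0.035 (array([ 0.8243,  0.5371, -0.7918, -0.3487, -0.9249]), np.float64(5.448419493347956e-11))
cup -20 0.12 (array([ 0.8243,  0.3655, -0.7449, -0.1301, -0.9249]), np.float64(3.2124303217528904e-12))
cup -30 0.035 (array([ 0.8494,  0.6008, -0.6368,  0.005 , -1.0143]), np.float64(3.4916514124461173e-12))
cup -30 0.12 (array([ 0.8494,  0.446 , -0.5913,  0.2054, -1.0143]), np.float64(1.27675647831893e-14))
cup -40 0.035 (array([ 0.8577,  0.6717, -0.4696,  0.4036, -1.047 ]), np.float64(8.326672684688674e-13))
cup -40 0.12 (array([ 0.8577,  0.5314, -0.4242,  0.5892, -1.047 ]), np.float64(1.1102230246251565e-15))
cup -50 0.035 (array([ 0.8526,  0.7492, -0.2907,  0.7914, -1.0269]), np.float64(5.340172748447003e-13))
cup -50 0.12 (array([ 0.8526,  0.6217, -0.2442,  0.9654, -1.0269]), np.float64(3.3306690738754696e-15))
cup -60 0.035 (array([ 0.8368,  0.8335, -0.0994,  1.1281, -0.9682]), np.float64(2.1899149160731213e-12))
cup -60 0.12 (array([ 0.8368,  0.7175, -0.0497,  1.2939, -0.9682]), np.float64(7.049916206369744e-14))
bowl -50 0 (array([ 0.2779,  0.6639, -0.9074, -1.5713, -1.150
[... 458 characters left out ...]
(array([ 0.2917,  0.5479, -0.737 , -0.4232, -1.2228]), np.float64(2.220446049250313e-15))
bowl -70 0 (array([ 0.3221,  0.7738, -0.5502,  1.8176, -1.5978]), np.float64(1.243175701270971e-10))
bowl -70 8 (array([ 0.317 ,  0.6917, -0.5595,  0.0954, -1.4276]), np.float64(1.3915535390651712e-10))
bowl -70 15 (array([ 0.3043,  0.6233, -0.5582,  0.2239, -1.3053]), np.float64(8.344436253082677e-12))
bowl -80 0 (array([ 0.3171,  0.8474, -0.3512,  1.943 , -1.4283]), np.float64(1.554312234475219e-14))
bowl -80 8 (array([ 0.3125,  0.7705, -0.3623,  1.2124, -1.3749]), np.float64(1.2212453270876722e-14))
bowl -80 15 (array([ 0.3009,  0.7064, -0.3661,  0.9379, -1.2807]), np.float64(1.3183898417423734e-15))
```

Run:
```python
from kin import *
o=ori(-50,30,180);c=np.array([.5088,.328,0])
row(c+[0,0,.17]+o.apply([.006,0,0]),o)
```

```text
[-1.832, 0.3623, 1.2392, -0.0374, -0.0236, -0.0044] ang 128.4
```

step_arm(
  moves=[
    [[0, 0, 0, -0.037, -0.024, -0.004, 1], [-1.832, 0.362, 1.239, -0.037, -0.024, -0.004, 1], [-1.832, 0.362, 1.239, -0.037, -0.024, -0.004, 1], [-1.832, 0.362, 1.239, -0.037, -0.024, -0.004, 1], [-1.832, 0.362, 1.239, -0.037, -0.024, -0.004, 1], [-1.832, 0.362, 1.239, -0.037, -0.024, -0.004, 1], [-1.832, 0.362, 1.239, -0.037, -0.024, -0.004, 1], [-1.832, 0.362, 1.239, -0.037, -0.024, -0.004, 1], [-1.832, 0.362, 1.239, -0.037, -0.024, -0.004, 1], [-1.832, 0.362, 1.239, -0.037, -0.024, -0.004, 1], [-1.832, 0.362, 1.239, -0.037, -0.024, -0.004, 1], [-1.832, 0.362, 1.239, -0.037, -0.024, -0.004, 1]],
  ],
)

```text
clock: 5.3
tcp_pos: [0.513, 0.3255, 0.1677]
orientation: [0.274, 0.794, -0.138, -0.524]
wrist_force: [0.5, 0.7, -1.4]
finger_gap: 0.0855
```

Run:
```python
from kin import *
st();log()
o=ori(-50,30,180);c=np.array([.5088,.328,0])
row(c+[0,0,.17]+o.apply([.006,0,0]),o)
```

```text
t 5.3 q [ 0.7453  0.4788 -0.071   1.0748 -0.7107 -1.0114] p [0.513  0.3255 0.1677] F [ 0.4928  0.7497 -1.3769] T [ 0.456   0.3718 -0.002 ] gap 0.0855
x [ 0.4125 -0.507  -0.7568] z [-0.9084 -0.291  -0.3002] pitch 49.18 az -50.87
[-0.4824, 0.0914, 0.3257, 0.0009, 0.0008, 0.0014] ang 33.8
```

step_arm(
  moves=[
    [[-0.482, 0.091, 0.326, 0.001, 0.001, 0.001, 1], [-0.482, 0.091, 0.326, 0.001, 0.001, 0.001, 1], [-0.482, 0.091, 0.326, 0.001, 0.001, 0.001, 1], [-0.482, 0.091, 0.326, 0.001, 0.001, 0.001, 1], [-0.482, 0.091, 0.326, 0.001, 0.001, 0.001, 1], [-0.482, 0.091, 0.326, 0.001, 0.001, 0.001, 1]],
  ],
)

```text
clock: 5.9
tcp_pos: [0.5123, 0.3241, 0.167]
orientation: [0.54, 0.698, -0.123, -0.455]
wrist_force: [0.1, 0.0, -0.5]
finger_gap: 0.0853
```

Run:
```python
from kin import *
st();D=log();print(fitk(D,range(7))[1]);print(fitk(D,range(8),.001))
o=ori(-50,30,180);c=np.array([.5088,.328,0])
row(c+[0,0,.033]+o.apply([.006,0,0]),o)
save('side','side1.png');save('top','top1.png')
```

```text
t 5.9 q [ 0.8441  0.6098 -0.0576  1.1486 -1.0272 -1.2821] p [0.5123 0.3241 0.167 ] F [ 0.1116  0.0077 -0.4818] T [0.6474 0.4793 0.0486] gap 0.0853
x [ 0.5562 -0.6625 -0.5018] z [-0.7672 -0.6413 -0.0037] pitch 30.12 az -49.98
[-6.3449 -9.7876  6.2994  7.1595 -1.7832 -7.3393 -0.4755  6.9018 -5.8128
  1.5087  8.1154  1.5535]
(array([0.3914, 0.1004, 0.3061, 0.0834, 0.0349, 0.187 , 0.0663, 0.0268]), array([-4.4764, -3.0091,  4.7195,  3.2482, -0.0141, -8.8275, -1.4427,
       10.5693, -5.1494, -2.6171,  6.3629,  0.6362]))
[-0.0042, -0.0002, 0.002, 0.0687, -0.1185, 0.0007] ang 0.3
```

View pics/side1.png

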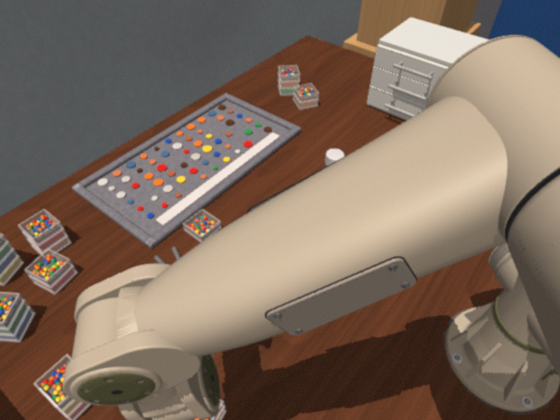

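View pics/top1.png

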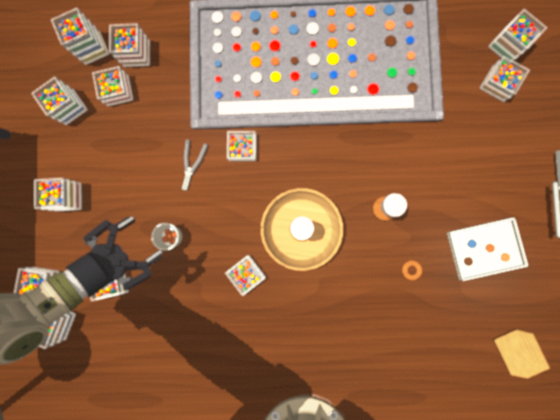

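Top view: gripper at (105,255), open toward the cup at (165,236). The side view is blocked by the arm. An unlisted box stands at (108,282), near where the gripper body will come down, so I check clearance from the first depth image.

Run:
```python
from kin import *
d=np.load('topd0.npy');C=cloud('top',d,np.ones(d.shape,bool))
u=np.array([-np.cos(np.radians(50)),np.sin(np.radians(50)),0]);w=np.array([u[1],-u[0],0])
rel=C-[.5088,.328,0];s=rel@u;t=rel@w
for s0 in np.arange(.04,.36,.02):
    m=(s>s0)&(s<s0+.02)&(abs(t)<.065)
    m2=(s>s0)&(s<s0+.02)&(abs(t)<.1)
    print(round(s0,2),'max z',C[m,2].max().round(3),C[m2,2].max().round(3),'tool bottom',round(.033+s0*np.tan(np.radians(30))-.05,3))
B=env.boxes_of('top','box_near')
m=(C[:,2]>.02)&(C[:,1]>.37)&(C[:,1]<.55)&(C[:,0]>.33)&(C[:,0]<.5);print(C[m].min(0),C[m].max(0))
```

```text
0.04 max z 0.005 0.005 tool bottom 0.006
0.06 max z 0.005 0.005 tool bottom 0.018
0.08 max z 0.005 0.005 tool bottom 0.029
0.1 max z 0.004 0.004 tool bottom 0.041
0.12 max z 0.005 0.007 tool bottom 0.052
0.14 max z 0.057 0.057 tool bottom 0.064
0.16 max z 0.058 0.058 tool bottom 0.075
0.18 max z 0.056 0.056 tool bottom 0.087
0.2 max z 0.059 0.059 tool bottom 0.098
0.22 max z 0.056 0.056 tool bottom 0.11
0.24 max z 0.005 0.005 tool bottom 0.122
0.26 max z 0.005 0.005 tool bottom 0.133
0.28 max z 0.004 0.005 tool bottom 0.145
0.3 max z 0.085 0.085 tool bottom 0.156
0.32 max z 0.089 0.089 tool bottom 0.168
0.34 max z 0.086 0.086 tool bottom 0.179
[0.3594 0.4403 0.0204] [0.44   0.5218 0.0587]
```

Run:
```python
from kin import *
o=ori(-50,35,180);c=np.array([.5088,.328,0])
for z in(.11,.05,.033):row(c+[0,0,z]+o.apply([.006,0,0]),o)
```

```text
[-0.005, -0.0004, -0.0859, 0.0301, -0.054, 0.001] ang 4.9
[-0.005, -0.0004, -0.0859, 0.0602, -0.1059, 0.0013] ang 4.9
[-0.005, -0.0004, -0.0859, 0.0687, -0.1206, 0.0013] ang 4.9
```

step_arm(
  moves=[
    [[-0.005, 0, -0.086, 0.015, -0.027, 0.001, 1], [-0.005, 0, -0.086, 0.03, -0.054, 0.001, 1], [-0.005, 0, -0.086, 0.045, -0.08, 0.001, 1], [-0.005, 0, -0.086, 0.0602, -0.1059, 0.001, 1], [-0.005, 0, -0.086, 0.0687, -0.1206, 0.001, 1], [-0.005, 0, -0.086, 0.0687, -0.1206, 0.001, 1], [-0.005, 0, -0.086, 0.0687, -0.1206, 0.001, 1]],
  ],
)

```text
clock: 6.75
tcp_pos: [0.5129, 0.3244, 0.0306]
orientation: [0.521, 0.702, -0.093, -0.477]
wrist_force: [-0.3, -0.9, 0.5]
finger_gap: 0.0852
```

Run:
```python
from kin import *
st()
p,d=save('top','top2.png')
cv2.imwrite('pics/top2z.png',cv2.resize(p[170:330,60:260,::-1],None,fx=4,fy=4)[:600,:800])
o=ori(-50,35,180);c=np.array([.5088,.328,0])
row(c+[0,0,.033]+o.apply([.006,0,0]),o)
```

```text
t 6.75 q [ 0.8223  0.723  -0.18    0.8419 -0.9489 -1.3552] p [0.5129 0.3244 0.0306] F [-0.2619 -0.8891  0.4785] T [0.5545 0.4554 0.0029] gap 0.0852
x [ 0.5269 -0.627  -0.5738] z [-0.7665 -0.6422 -0.002 ] pitch 35.01 az -49.96
[-0.0027, -0.0014, 0.0003, 0.0006, -0.0015, 0.0013] ang 0.2
```

View pics/top2z.png

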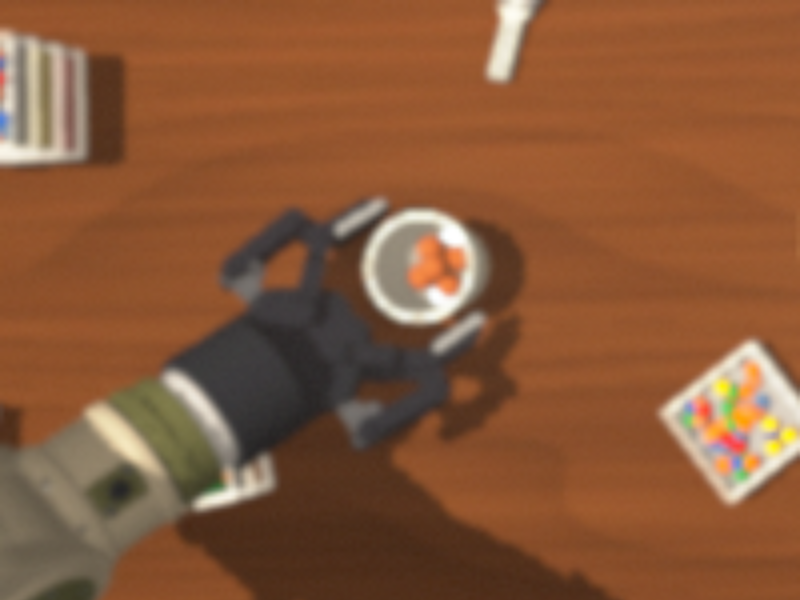

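Zoomed view: fingers straddle the cup evenly, with pads at about (360,220) and (460,334) in the crop and the cup centre at (420,265). Closing now.

step_arm(
  moves=[
    [[0, 0, 0, 0.002, -0.001, 0.001, 0.75], [0, 0, 0, 0.002, -0.001, 0.001, 0.6], [0, 0, 0, 0.002, -0.001, 0.001, 0.5], [0, 0, 0, 0.002, -0.001, 0.001, 0.5], [0, 0, 0, 0.002, -0.001, 0.001, 0.5], [0, 0, 0, 0.002, -0.001, 0.001, 0.5], [0, 0, 0, 0.002, -0.001, 0.001, 0.5]],
  ],
  force=40,
)

```text
clock: 7.5
tcp_pos: [0.5139, 0.324, 0.0312]
orientation: [0.52, 0.703, -0.093, -0.476]
wrist_force: [-1.6, -0.3, 6.6]
finger_gap: 0.0625
```

Run:
```python
from kin import *
st()
p,d=save('top','top3.png')
cv2.imwrite('pics/top3z.png',cv2.resize(p[170:330,60:260,::-1],None,fx=4,fy=4)[:600,:800])
row(env.get_state()['tcp_pos']+[0,0,.1],Rt())
```

```text
t 7.5 q [ 0.8213  0.7206 -0.1838  0.8347 -0.9513 -1.3579] p [0.5139 0.324  0.0312] F [-1.6332 -0.279   6.6028] T [-0.1589 -0.0129 -0.142 ] gap 0.0625
x [ 0.5297 -0.6259 -0.5724] z [-0.7659 -0.6429 -0.0059] pitch 34.92 az -49.76
[0.0, 0.0, 0.0, -0.0572, 0.082, -0.0006] ang 0.0
```

View pics/top3z.png

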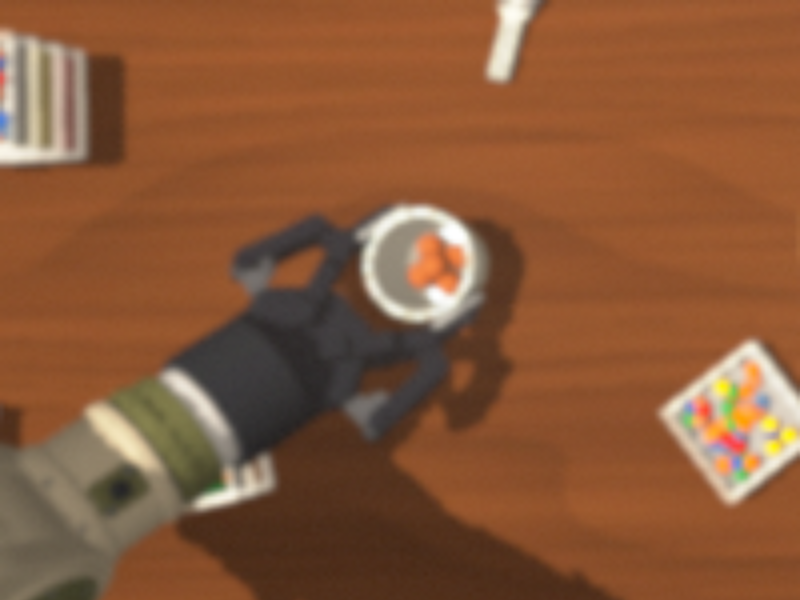

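step_arm(
  moves=[
    [[0, 0, 0, -0.003, 0.004, 0, 0.5], [0, 0, 0, -0.012, 0.016, 0, 0.5], [0, 0, 0, -0.023, 0.033, 0, 0.5], [0, 0, 0, -0.037, 0.053, 0, 0.5], [0, 0, 0, -0.05, 0.072, 0, 0.5], [0, 0, 0, -0.057, 0.082, 0, 0.5], [0, 0, 0, -0.057, 0.082, 0, 0.5]],
  ],
)

```text
clock: 8.25
tcp_pos: [0.5144, 0.3244, 0.1336]
orientation: [0.519, 0.705, -0.093, -0.475]
wrist_force: [0.3, 0.1, -2.1]
finger_gap: 0.0627
```

Run:
```python
from kin import *
st()
p,d=save('top','top4.png')
cv2.imwrite('pics/top4z.png',cv2.resize(p[170:330,60:260,::-1],None,fx=4,fy=4)[:600,:800])
```

```text
t 8.25 q [ 0.8211  0.5961 -0.1127  1.0256 -0.9512 -1.3582] p [0.5144 0.3244 0.1336] F [ 0.3301  0.1158 -2.0973] T [0.7905 0.6328 0.0254] gap 0.0627
x [ 0.5314 -0.624  -0.573 ] z [-0.7659 -0.6429 -0.0103] pitch 34.96 az -49.58
```

View pics/top4z.png

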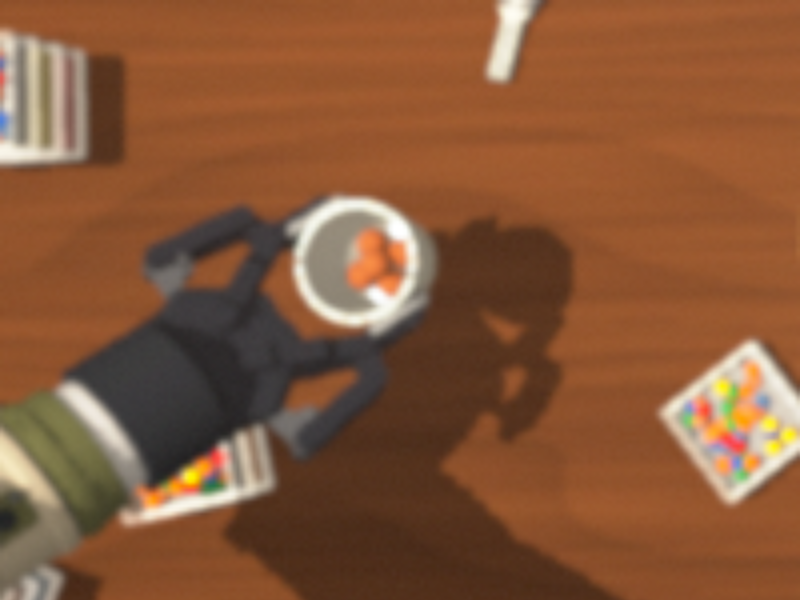

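Cup lifted level with the beads inside; the force reads −2.1 N. Next I plan the pour poses.

```bash
cat > pour.py <<'E'
from kin import *
G=R.from_quat([.703,-.093,-.476,.520]);g0=np.array([.5139,.324,.0312])
cc=G.inv().apply(np.array([.5088,.328,.0275])-g0);up=G.inv().apply([0,0,1.])
B=np.array([.5185,-.004,0])
def cup(O,tcp):
    c=tcp+O.apply(cc);m=O.apply(up);dn=np.array([0,0,-1.]);dn=dn-m*(dn@m);dn/=np.linalg.norm(dn)+1e-9
    return c,m,c+m*.0275+dn*.032,c-m*.0275-np.zeros(3)
def tcp_for(O,lip): return np.array(lip)-cup(O,np.zeros(3))[2]
E
python3 - <<'E'
from pour import *
print(cc,up)
D=json.load(open('d.json'));P,e=fitk(D,range(7));q0=env.get_state()['joint_pos']
for T in(-80,-70):
  for a in(35,20,12):
    for th in(60,90,110,130,150):
      O=ori(T,a,180+th);m=O.apply(up);h=m[:2]/np.linalg.norm(m[:2])
      lip=np.r_[B[:2]-.058*h,.075];t=tcp_for(O,lip);c,m,l,f=cup(O,t)
      q,er=ik(t,O,P,q0)
      print(T,a,th,'m',m,'tilt',np.degrees(np.arccos(m[2])).round(),'lip',lip,'tcp',t,'q',q.round(2),er.round(3))
E
```

```text
[-0.0031 -0.0067  0.0014] [-0.5726  0.8198 -0.0059]
-80 35 60 m [-0.7364  0.1048  0.6684] tilt 48.0 lip [ 0.5759 -0.0122  0.075 ] tcp [ 0.6132 -0.024   0.0823] q [ 0.22  0.63 -0.23  0.77 -0.96] 0.0
-80 35 90 m [-0.8882  0.3163  0.3333] tilt 71.0 lip [ 0.5731 -0.0235  0.075 ] tcp [ 0.6016 -0.0401  0.0953] q [ 0.2   0.58 -0.3   0.73 -0.96] 0.0
-80 35 110 m [-0.8695  0.4831  0.1033] tilt 84.0 lip [ 0.5692 -0.0322  0.075 ] tcp [ 0.5897 -0.0502  0.1014] q [ 0.18  0.54 -0.36  0.69 -0.96] 0.0
-80 35 130 m [-0.7557  0.6473 -0.0995] tilt 96.0 lip [ 0.5625 -0.0417  0.075 ] tcp [ 0.5751 -0.0592  0.1052] q [ 0.17  0.49 -0.43  0.65 -0.96] 0.0
-80 35 150 m [-0.5606  0.7893 -0.2507] tilt 105.0 lip [ 0.5521 -0.0513  0.075 ] tcp [ 0.5583 -0.0668  0.1069] q [ 0.16  0.45 -0.5   0.6  -0.96] 0.0
-80 20 60 m [-0.7651  0.2674  0.5858] tilt 54.0 lip [ 0.5733 -0.0231  0.075 ] tcp [ 0.6077 -0.0419  0.088 ] q [ 0.25  0.72 -0.27  0.79 -1.21] 0.0
-80 20 90 m [-0.9004  0.3856  0.2014] tilt 78.0 lip [ 0.5718 -0.0268  0.075 ] tcp [ 0.5965 -0.0444  0.101 ] q [ 0.25  0.67 -0.32  0.78 -1.21] 0.0
-80 20 110 m [-0.8704 
[... 2659 characters left out ...]
5 ] tilt 58.0 lip [ 0.5748 -0.0179  0.075 ] tcp [ 0.6104 -0.0329  0.0916] q [ 0.28  0.71 -0.44  0.12 -1.35] 0.0
-70 12 90 m [-0.9615  0.2448  0.1248] tilt 83.0 lip [ 0.5747 -0.0183  0.075 ] tcp [ 0.5999 -0.0314  0.104 ] q [ 0.29  0.67 -0.48  0.16 -1.35] 0.0
-70 12 110 m [-0.9369  0.3159 -0.1498] tilt 99.0 lip [ 0.5735 -0.0225  0.075 ] tcp [ 0.5893 -0.0346  0.1091] q [ 0.29  0.64 -0.53  0.14 -1.35] 0.0
-70 12 130 m [-0.8224  0.4123 -0.392 ] tilt 113.0 lip [ 0.5703 -0.03    0.075 ] tcp [ 0.5769 -0.04    0.1114] q [ 0.29  0.61 -0.58  0.1  -1.35] 0.0
-70 12 150 m [-0.6318  0.5225 -0.5725] tilt 125.0 lip [ 0.5632 -0.041   0.075 ] tcp [ 0.5629 -0.047   0.1114] q [ 0.28  0.58 -0.64  0.04 -1.35] 0.0
```

Run:
```python
from pour import *
D=json.load(open('d.json'));P,e=fitk(D,range(7));q0=env.get_state()['joint_pos']
T=-78;n=np.array([-np.sin(np.radians(T)),np.cos(np.radians(T))])
O=ori(T,15,180+110);t=tcp_for(O,np.r_[B[:2]+.062*n+0*n,.078]);print('tcp',t)
for th in(0,30,60,80,90,100,110,120,130,140,150):
  a=np.interp(th,[0,60],[35,15]); O=ori(T,a,180+th);c,m,l,f=cup(O,t)
  dist=(t[:2]-B[:2])@n
  q,er=ik(t,O,P,q0)
  print(th,a.round(),'tilt',np.degrees(np.arccos(m[2])).round(),'m',m,'lip-B',l-B,'footlow',(f[2]-.0265*np.hypot(m[0],m[1])).round(3),f[:2]-B[:2],'dist',dist.round(3),q.round(2))
row(np.r_[t[:2],.165],ori(T,35,180));
```

```text
tcp [ 0.5941 -0.0058  0.1112]
0 35.0 tilt 0.0 m [0.006  0.0001 1.    ] lip-B [0.1051 0.0047 0.1349] footlow 0.08 [0.0728 0.0041] dist 0.074 [ 0.26  0.55 -0.3   0.79 -0.96]
30 25.0 tilt 27.0 m [-0.4412  0.1288  0.8881] lip-B [0.0372 0.0155 0.1164] footlow 0.07 [0.0887 0.0005] dist 0.074 [ 0.3   0.62 -0.3   0.84 -1.13]
60 15.0 tilt 57.0 m [-0.7842  0.289   0.5491] lip-B [0.0417 0.0173 0.096 ] footlow 0.07 [ 0.1013 -0.0047] dist 0.074 [ 0.33  0.71 -0.29  0.99 -1.28]
80 15.0 tilt 73.0 m [-0.8957  0.3359  0.2913] lip-B [0.0477 0.0155 0.087 ] footlow 0.076 [ 0.1057 -0.0062] dist 0.074 [ 0.33  0.71 -0.29  0.99 -1.28]
90 15.0 tilt 81.0 m [-0.9166  0.3691  0.1539] lip-B [0.0517 0.0148 0.0833] footlow 0.08 [ 0.1067 -0.0074] dist 0.074 [ 0.33  0.71 -0.29  0.99 -1.28]
100 15.0 tilt 89.0 m [-0.913   0.4075  0.0163] lip-B [0.0561 0.0139 0.0803] footlow 0.085 [ 0.1068 -0.0087] dist 0.074 [ 0.33  0.71 -0.29  0.99 -1.28]
110 15.0 tilt 97.0 m [-0.8853  0.45   -0.1173] lip-B [0.0606 0.0129 0.078 ] footlow 0.09 [ 0.106  -0.0102] dist 0.074 [ 0.33  0.71 -0.29  0.99 -1.28]
120 15.0 tilt 104.0 m [-0.8341  0.4953 -0.2428] lip-B [0.0652 0.0115 0.0764] footlow 0.095 [ 0.1044 -0.0118] dist 0.074 [ 0.33  0.71 -0.29  0.99 -1.28]
130 15.0 tilt 111.0 m [-0.7611  0.5419 -0.3564] lip-B [0.0694 0.0098 0.0755] footlow 0.1 [ 0.102  -0.0134] dist 0.074 [ 0.33  0.71 -0.29  0.99 -1.28]
140 15.0 tilt 117.0 m [-0.6684  0.5886 -0.4547] lip-B [0.073  0.0077 0.0751] footlow 0.105 [ 0.0988 -0.0151] dist 0.074 [ 0.33  0.71 -0.29  0.99 -1.28]
150 15.0 tilt 122.0 m [-0.559   0.6337 -0.5347] lip-B [0.0756 0.0053 0.0752] footlow 0.109 [ 0.0951 -0.0167] dist 0.074 [ 0.33  0.71 -0.29  0.99 -1.28]
[0.2737, -0.4049, 0.0014, 0.2296, 0.2024, 0.1502] ang 28.0
```

step_arm(
  moves=[
    [[0.01, -0.01, 0, 0.004, 0.008, 0.002, 0.5], [0.03, -0.04, 0, 0.015, 0.026, 0.01, 0.5], [0.055, -0.08, 0, 0.035, 0.045, 0.024, 0.5], [0.082, -0.121, 0, 0.06, 0.065, 0.042, 0.5], [0.11, -0.162, 0, 0.085, 0.087, 0.06, 0.5], [0.137, -0.202, 0, 0.11, 0.108, 0.075, 0.5], [0.164, -0.243, 0, 0.138, 0.13, 0.09, 0.5], [0.19, -0.283, 0, 0.162, 0.15, 0.106, 0.5], [0.219, -0.324, 0, 0.186, 0.168, 0.122, 0.5], [0.25, -0.37, 0, 0.208, 0.186, 0.137, 0.5], [0.274, -0.405, 0.001, 0.224, 0.198, 0.147, 0.5], [0.274, -0.405, 0.001, 0.23, 0.202, 0.15, 0.5]],
  ],
)

```text
clock: 9.5
tcp_pos: [0.5944, -0.0086, 0.1634]
orientation: [0.389, 0.657, -0.26, -0.591]
wrist_force: [-1.1, -0.5, -1.9]
finger_gap: 0.0622
```

Run:
```python
from pour import *
st()
p,d=save('top','top5.png');save('side','side5.png')
t=np.array([ 0.5941,-0.0058,0.1112]);T=-78
s=env.get_state();c=Rt()
row(np.r_[t[:2],.13],ori(T,25,180+30))
row(t,ori(T,15,180+60))
```

```text
t 9.5 q [ 0.252   0.4926 -0.2055  0.9419 -0.9581 -1.4888] p [ 0.5944 -0.0086  0.1634] F [-1.0795 -0.4781 -1.8907] T [ 0.9739  0.187  -0.0137] gap 0.0622
x [ 0.1655 -0.8022 -0.5737] z [-0.9791 -0.2035  0.002 ] pitch 35.01 az -78.34
[0.5227, 0.0485, 0.1704, 0.018, -0.0281, -0.0006] ang 31.6
[1.0368, 0.1854, 0.3156, 0.0288, -0.0435, -0.0007] ang 63.0
```

View pics/top5.png

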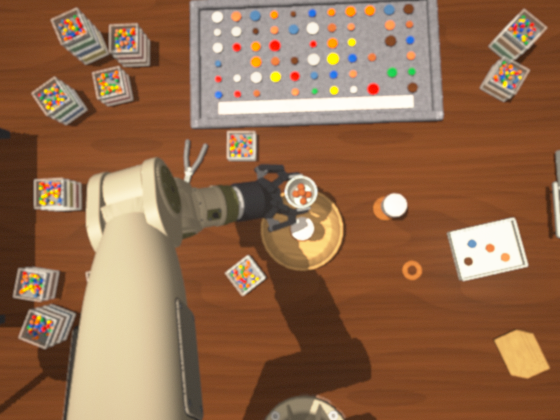

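View pics/side5.png

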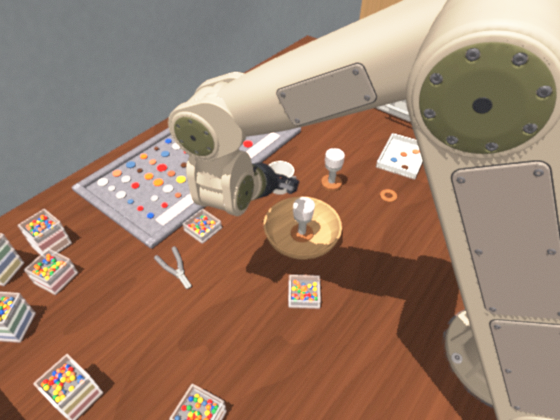

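Run:
```python
from pour import *
t=np.array([ 0.598,-0.006,0.113]);T=-78
for th,a,z in[(15,30,.155),(30,25,.145),(45,20,.13),(60,15,.12),(70,15,.115),(80,15,.113),(85,15,.113)]: row(np.r_[t[:2],z],ori(T,a,180+th))
```

```text
[0.2619, 0.0142, 0.087, 0.0045, -0.0071, -0.0044] ang 15.8
[0.5227, 0.0485, 0.1704, 0.0103, -0.0152, -0.0044] ang 31.6
[0.7813, 0.1056, 0.2477, 0.0189, -0.0275, -0.0044] ang 47.4
[1.0368, 0.1854, 0.3156, 0.0246, -0.0357, -0.0044] ang 63.0
[1.2093, 0.2158, 0.3033, 0.0275, -0.0398, -0.0044] ang 72.5
[1.3817, 0.2462, 0.2889, 0.0286, -0.0414, -0.0044] ang 82.1
[1.4678, 0.2613, 0.2809, 0.0286, -0.0414, -0.0044] ang 86.9
```

step_arm(
  moves=[
    [[0.131, 0.007, 0.043, 0.002, -0.003, -0.004, 0.5], [0.262, 0.014, 0.087, 0.0045, -0.007, -0.004, 0.5], [0.392, 0.031, 0.129, 0.007, -0.011, -0.004, 0.5], [0.523, 0.049, 0.17, 0.01, -0.015, -0.004, 0.5], [0.652, 0.077, 0.209, 0.0145, -0.021, -0.004, 0.5], [0.781, 0.106, 0.248, 0.019, -0.0275, -0.004, 0.5], [0.909, 0.146, 0.282, 0.022, -0.032, -0.004, 0.5], [1.037, 0.185, 0.316, 0.0246, -0.0357, -0.004, 0.5], [1.095, 0.195, 0.312, 0.0255, -0.037, -0.004, 0.5], [1.152, 0.206, 0.307, 0.0265, -0.0385, -0.004, 0.5], [1.209, 0.216, 0.303, 0.0275, -0.04, -0.004, 0.5], [1.209, 0.216, 0.303, 0.0275, -0.04, -0.004, 0.5]],
  ],
)

```text
clock: 10.8
tcp_pos: [0.5969, -0.0048, 0.114]
orientation: [0.054, 0.774, -0.596, -0.209]
wrist_force: [-1.0, 0.4, -2.3]
finger_gap: 0.0622
```

Run:
```python
from pour import *
st()
p,d=save('top','top6.png');cv2.imwrite('pics/top6z.png',cv2.resize(p[150:290,220:400,::-1],None,fx=4,fy=4))
t=np.array([ 0.598,-0.006,0.113]);T=-78
for th in(80,90,100,110,120,130): row(t,ori(T,15,180+th))
```

```text
t 10.8 q [ 0.3289  0.7627 -0.1512  1.0686 -1.284   0.0766] p [ 0.5969 -0.0048  0.114 ] F [-0.9526  0.4105 -2.3284] T [1.1908 0.3208 0.0051] gap 0.0622
x [ 0.2027 -0.9443 -0.2592] z [-0.3869  0.166  -0.9071] pitch 15.03 az -77.88
[0.1775, -0.0001, 0.0019, 0.0015, -0.0009, 0.0007] ang 10.2
[0.352, 0.0, 0.0019, 0.0015, -0.0009, 0.0007] ang 20.2
[0.5265, 0.0002, 0.0019, 0.0015, -0.0009, 0.0007] ang 30.2
[0.7011, 0.0004, 0.0019, 0.0015, -0.0009, 0.0007] ang 40.2
[0.8756, 0.0005, 0.0019, 0.0015, -0.0009, 0.0007] ang 50.2
[1.0501, 0.0007, 0.0019, 0.0015, -0.0009, 0.0007] ang 60.2
```

View pics/top6z.png

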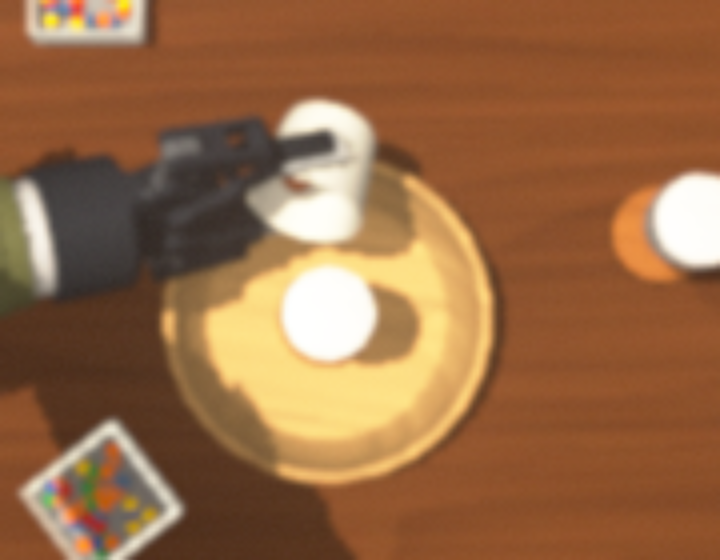

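The cup is tilted about 65° with its mouth toward the spindle and the beads still inside, visible at (295,185). I continue slowly.

step_arm(
  moves=[
    [[0.05, 0, 0.001, 0.001, -0.001, 0, 0.5], [0.1, 0, 0.002, 0.001, -0.001, 0, 0.5], [0.15, 0, 0.002, 0.001, -0.001, 0, 0.5], [0.2, 0, 0.002, 0.001, -0.001, 0, 0.5], [0.25, 0, 0.002, 0.001, -0.001, 0, 0.5], [0.3, 0, 0.002, 0.001, -0.001, 0, 0.5], [0.35, 0, 0.002, 0.001, -0.001, 0, 0.5], [0.4, 0, 0.002, 0.001, -0.001, 0, 0.5], [0.45, 0, 0.002, 0.001, -0.001, 0, 0.5], [0.5, 0, 0.002, 0.001, -0.001, 0, 0.5]],
  ],
)

```text
clock: 11.85
tcp_pos: [0.598, -0.005, 0.1138]
orientation: [-0.139, 0.763, -0.629, -0.055]
wrist_force: [-0.5, -0.3, -2.0]
finger_gap: 0.0624
```

Run:
```python
from pour import *
st()
p,d=save('top','top7.png');cv2.imwrite('pics/top7z.png',cv2.resize(p[150:290,220:400,::-1],None,fx=4,fy=4))
```

```text
t 11.85 q [ 0.328   0.7649 -0.1473  1.0711 -1.284   0.5766] p [ 0.598  -0.005   0.1138] F [-0.4957 -0.2714 -1.9622] T [1.1544 0.2464 0.0115] gap 0.0624
x [ 0.2016 -0.9446 -0.2591] z [ 0.0913  0.2815 -0.9552] pitch 15.02 az -77.95
```

View pics/top7z.png

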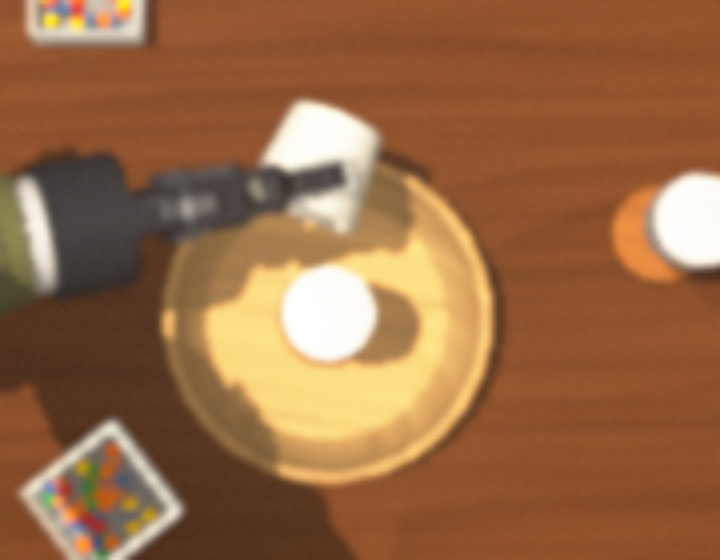

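step_arm(
  moves=[
    [[0.05, 0, 0, 0, 0, 0, 0.5], [0.1, 0, 0, 0, 0, 0, 0.5], [0.15, 0, 0, 0, 0, 0, 0.5], [0.2, 0, 0, 0, 0, 0, 0.5], [0.25, 0, 0, 0, 0, 0, 0.5], [0.3, 0, 0, 0, 0, 0, 0.5], [0.35, 0, 0, 0, 0, 0, 0.5], [0.4, 0, 0, 0, 0, 0, 0.5], [0.4, 0, 0, 0, 0, 0, 0.5], [0.4, 0, 0, 0, 0, 0, 0.5]],
  ],
)

```text
clock: 12.9
tcp_pos: [0.598, -0.0047, 0.1139]
orientation: [-0.288, 0.72, -0.628, 0.071]
wrist_force: [0.7, -0.8, -1.4]
finger_gap: 0.0624
```

Run:
```python
from pour import *
st()
p,d=save('top','top8.png');cv2.imwrite('pics/top8z.png',cv2.resize(p[150:290,220:400,::-1],None,fx=4,fy=4))
p,d=save('side','side8.png');cv2.imwrite('pics/side8z.png',cv2.resize(p[130:280,200:400,::-1],None,fx=4,fy=4))
```

```text
t 12.9 q [ 0.3285  0.7646 -0.1474  1.0711 -1.2841  0.9762] p [ 0.598  -0.0047  0.1139] F [ 0.7144 -0.7807 -1.3665] T [ 1.0582  0.1696 -0.0173] gap 0.0624
x [ 0.2022 -0.9444 -0.2591] z [ 0.4635  0.3254 -0.8242] pitch 15.02 az -77.92
```

View pics/top8z.png

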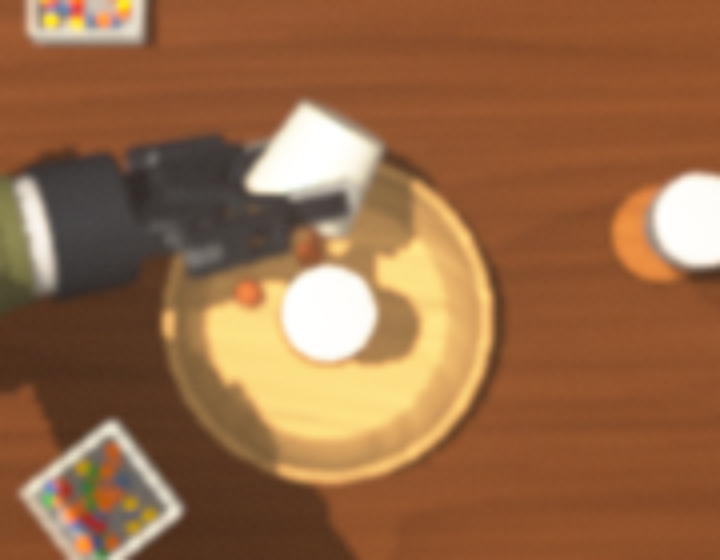

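View pics/side8z.png

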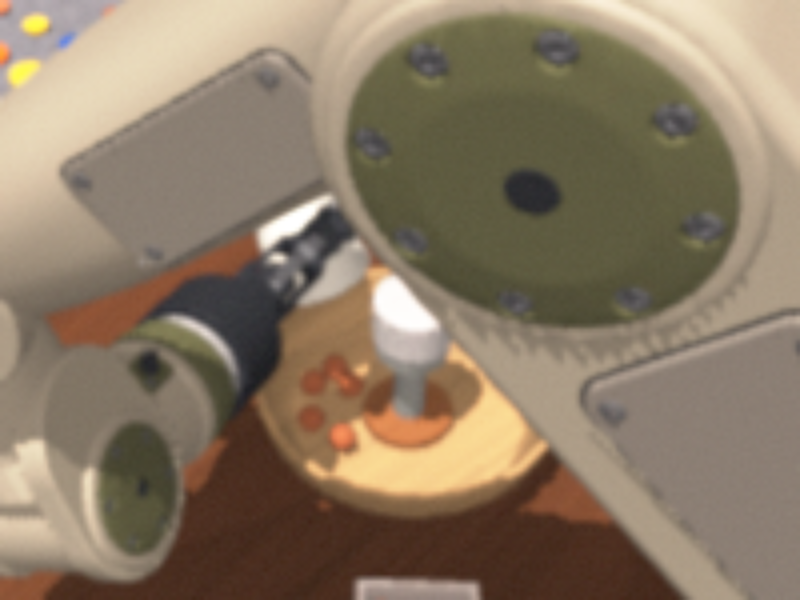

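The side view shows five beads in the bowl, at about (315,382), (335,365), (350,382), (310,418) and (343,437). The weight also dropped by about 0.6 N. Now I roll the cup back while rising.

Run:
```python
from pour import *
T=-78
for th,a,z in[(90,15,.12),(60,15,.13),(30,25,.15),(20,29,.16)]: row([.598,-.006,z],ori(T,a,180+th))
```

```text
[-0.5488, 0.0006, 0.0011, -0.0005, -0.003, -0.0055] ang 31.4
[-1.0724, 0.0004, 0.0012, -0.0031, -0.008, -0.0137] ang 61.4
[-1.5914, -0.1884, -0.0466, -0.0083, -0.0181, -0.0302] ang 91.9
[-1.7605, -0.2637, -0.0908, -0.0109, -0.0232, -0.0384] ang 102.1
```

step_arm(
  moves=[
    [[-0.14, 0, 0, 0, -0.001, -0.001, 0.5], [-0.28, 0, 0, 0, -0.001, -0.003, 0.5], [-0.415, 0, 0.001, 0, -0.002, -0.004, 0.5], [-0.549, 0, 0.001, 0, -0.003, -0.0055, 0.5], [-0.68, 0, 0.001, -0.001, -0.004, -0.007, 0.5], [-0.81, 0, 0.001, -0.002, -0.005, -0.009, 0.5], [-0.94, 0, 0.001, -0.003, -0.007, -0.012, 0.5], [-1.072, 0, 0.001, -0.003, -0.008, -0.0137, 0.5], [-1.2, -0.047, -0.011, -0.0045, -0.0105, -0.018, 0.5], [-1.33, -0.094, -0.022, -0.006, -0.013, -0.022, 0.5], [-1.46, -0.14, -0.034, -0.007, -0.0155, -0.026, 0.5], [-1.591, -0.188, -0.047, -0.008, -0.018, -0.03, 0.5]],
  ],
)

```text
clock: 14.2
tcp_pos: [0.5977, -0.0061, 0.1501]
orientation: [0.263, 0.725, -0.446, -0.454]
wrist_force: [-0.2, -0.1, -1.7]
finger_gap: 0.0627
```

Run:
```python
from pour import *
st()
# grasp pose G,g0; go above
row([.5945,-.0086,.165],ori(-78,35,180))
row(g0+[0,0,.12],G)
row(g0+[0,0,.015],G)
```

```text
t 14.2 q [ 0.2974  0.5947 -0.1956  0.9642 -1.125  -0.8499] p [ 0.5977 -0.0061  0.1501] F [-0.2043 -0.131  -1.7492] T [0.9863 0.18   0.0207] gap 0.0627
x [ 0.189  -0.8857 -0.4239] z [-0.8936  0.0238 -0.4483] pitch 25.08 az -77.95
[-0.5161, -0.0455, -0.169, -0.0047, 0.0142, -0.0039] ang 31.2
[-0.7477, 0.3761, -0.2792, -0.3087, -0.118, 0.0823] ang 50.6
[-0.7477, 0.3761, -0.2792, -0.2642, -0.2006, 0.1293] ang 50.6
```

step_arm(
  moves=[
    [[-0.13, -0.011, -0.042, -0.001, 0.0035, -0.001, 0.5], [-0.258, -0.023, -0.085, -0.008, 0.006, 0.002, 0.5], [-0.39, 0.03, -0.13, -0.03, -0.004, 0.008, 0.5], [-0.49, 0.12, -0.18, -0.07, -0.02, 0.018, 0.5], [-0.57, 0.2, -0.21, -0.11, -0.036, 0.028, 0.5], [-0.63, 0.26, -0.23, -0.15, -0.052, 0.039, 0.5], [-0.68, 0.31, -0.25, -0.19, -0.068, 0.05, 0.5], [-0.72, 0.35, -0.27, -0.23, -0.085, 0.06, 0.5], [-0.748, 0.376, -0.279, -0.265, -0.1, 0.07, 0.5], [-0.748, 0.376, -0.279, -0.295, -0.112, 0.079, 0.5], [-0.748, 0.376, -0.279, -0.3087, -0.118, 0.0823, 0.5], [-0.748, 0.376, -0.279, -0.3087, -0.118, 0.0823, 0.5]],
  ],
)

```text
clock: 15.4
tcp_pos: [0.5134, 0.3265, 0.1508]
orientation: [0.521, 0.703, -0.092, -0.475]
wrist_force: [0.3, -0.8, -0.0]
finger_gap: 0.0624
```

Run:
```python
from pour import *
st();print('cup up',Rt().apply(up))
for z in(.06,.01,.003,.0):row(g0+[0,0,z],G)
save('top','top9.png')
```

```text
t 15.4 q [ 0.8247  0.5822 -0.0898  1.0681 -0.951  -1.3581] p [0.5134 0.3265 0.1508] F [ 0.2794 -0.8347 -0.0198] T [ 0.6612  0.6194 -0.031 ] gap 0.0624
x [ 0.5313 -0.6244 -0.5726] z [-0.7637 -0.6456 -0.0047] pitch 34.93 az -49.6
cup up [0.0009 0.0008 1.    ]
[0.0031, -0.0024, -0.0, 0.0359, -0.0476, 0.0015] ang 0.2
[0.0031, -0.0024, -0.0, 0.0646, -0.0886, 0.0018] ang 0.2
[0.0031, -0.0024, -0.0, 0.0686, -0.0943, 0.0018] ang 0.2
[0.0031, -0.0024, -0.0, 0.0703, -0.0968, 0.0018] ang 0.2
```

View pics/top9.png

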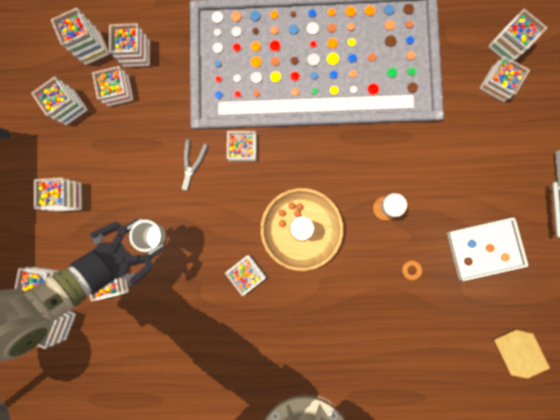

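All five beads lie in the bowl around (291,212), and the cup hangs empty at (146,236). Lowering it.

step_arm(
  moves=[
    [[0.003, -0.002, 0, 0.015, -0.02, 0.001, 0.5], [0.003, -0.002, 0, 0.034, -0.045, 0.001, 0.5], [0.003, -0.002, 0, 0.05, -0.068, 0.002, 0.5], [0.003, -0.002, 0, 0.061, -0.083, 0.002, 0.5], [0.003, -0.002, 0, 0.0646, -0.0886, 0.002, 0.5], [0.003, -0.002, 0, 0.067, -0.092, 0.002, 0.5], [0.003, -0.002, 0, 0.0686, -0.0943, 0.002, 0.5], [0.003, -0.002, 0, 0.0692, -0.0953, 0.002, 0.5], [0.003, -0.002, 0, 0.0692, -0.0953, 0.002, 0.5]],
  ],
)

```text
clock: 16.35
tcp_pos: [0.5142, 0.3227, 0.0339]
orientation: [0.52, 0.703, -0.093, -0.476]
wrist_force: [0.4, -1.7, -0.7]
finger_gap: 0.0624
```

Run:
```python
from pour import *
st();print('cup up',Rt().apply(up))
row(g0,G)
```

```text
t 16.35 q [ 0.8195  0.7156 -0.1856  0.836  -0.9516 -1.3589] p [0.5142 0.3227 0.0339] F [ 0.3871 -1.7167 -0.6698] T [0.6959 0.6029 0.0235] gap 0.0624
x [ 0.5295 -0.6261 -0.5724] z [-0.7667 -0.642  -0.007 ] pitch 34.92 az -49.78
cup up [-0.001  -0.0005  1.    ]
[-0.0014, 0.0001, -0.0003, 0.0005, -0.0029, -0.0005] ang 0.1
```

step_arm(
  moves=[
    [[0, 0, 0, 0.0008, -0.0012, 0, 0.5], [0, 0, 0, 0.0017, -0.0023, 0, 0.5], [0, 0, 0, 0.002, -0.0028, 0, 0.5], [0, 0, 0, 0.002, -0.0028, 0, 0.5]],
  ],
)

```text
clock: 16.75
tcp_pos: [0.5147, 0.3231, 0.0313]
orientation: [0.52, 0.704, -0.094, -0.475]
wrist_force: [-0.6, 0.8, 4.5]
finger_gap: 0.0627
```

Cup on the bench with 4.5 N contact. Opening slowly and then rising.

step_arm(
  moves=[
    [[0, 0, 0, 0, 0, 0, 0.75], [0, 0, 0, 0, 0, 0, 0.85], [0, 0, 0, 0, 0, 0, 1], [0, 0, 0, 0, 0, 0, 1], [0, 0, 0, 0, 0, 0, 1], [0, 0, 0, -0.006, 0.008, 0, 1], [0, 0, 0, -0.02, 0.029, 0, 1], [0, 0, 0, -0.04, 0.057, 0, 1], [0, 0, 0, -0.06, 0.086, 0, 1], [0, 0, 0, -0.086, 0.123, 0, 1], [0, 0, 0, -0.11, 0.15, 0, 1]],
  ],
)

```text
clock: 17.85
tcp_pos: [0.5108, 0.3253, 0.2207]
orientation: [0.519, 0.704, -0.094, -0.475]
wrist_force: [-0.0, 0.3, -0.5]
finger_gap: 0.0855
```

Run:
```python
from pour import *
st()
p,d=save('top','top10.png')
for t in("cup_center","cap_center"):
  L=env.silhouettes('top',t);print(t,[(r['confidence'],r['uv']) for r in L])
  c=cloud('top',d,L[0]['mask']);print(np.percentile(c,[2,50,98],axis=0))
L=env.boxes_of('top','bead0_center');print([(round(r['confidence'],2),np.array(r['uv']).round(0)) for r in L])
cv2.imwrite('pics/top10z.png',cv2.resize(p[160:300,110:350,::-1],None,fx=3.3,fy=3.3))
```

```text
t 17.85 q [ 0.827   0.519  -0.0112  1.2146 -0.9522 -1.3459] p [0.5108 0.3253 0.2207] F [-0.0109  0.2633 -0.5446] T [0.5716 0.4421 0.014 ] gap 0.0855
x [ 0.5316 -0.6255 -0.5711] z [-0.7665 -0.6421 -0.0101] pitch 34.83 az -49.64
cup_center [(0.63, [165.4, 237.8])]
[[0.4813 0.2973 0.0002]
 [0.5104 0.3379 0.021 ]
 [0.539  0.3577 0.0563]]
cap_center [(0.61, [301.1, 227.5])]
[[ 0.4947 -0.0285  0.0122]
 [ 0.5172 -0.0042  0.1147]
 [ 0.5409  0.0187  0.1183]]
[]
```

View pics/top10z.png

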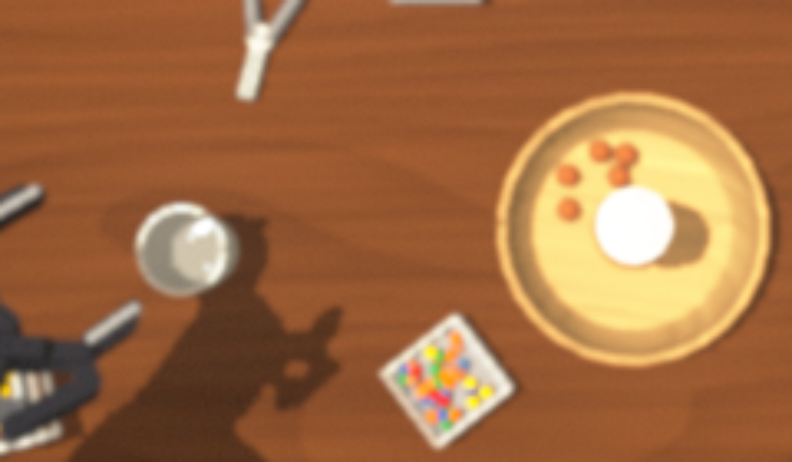

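Cup stands upright and empty at crop (187,248); five beads show in the bowl at (568,176), (600,150), (627,155), (620,177) and (568,210). Next, the cap.

Run:
```python
from pour import *
row([.5185,-.0043,.2],ori(-9,90,0))
```

```text
[2.1876, -1.1474, -0.4152, 0.2212, 0.134, 0.2066] ang 143.5
```

step_arm(
  moves=[
    [[2.188, -1.147, -0.415, 0.221, 0.134, 0.207, 1], [2.188, -1.147, -0.415, 0.221, 0.134, 0.207, 1], [2.188, -1.147, -0.415, 0.221, 0.134, 0.207, 1], [2.188, -1.147, -0.415, 0.221, 0.134, 0.207, 1], [2.188, -1.147, -0.415, 0.221, 0.134, 0.207, 1], [2.188, -1.147, -0.415, 0.221, 0.134, 0.207, 1], [2.188, -1.147, -0.415, 0.221, 0.134, 0.207, 1], [2.188, -1.147, -0.415, 0.221, 0.134, 0.207, 1], [2.188, -1.147, -0.415, 0.221, 0.134, 0.207, 1], [2.188, -1.147, -0.415, 0.221, 0.134, 0.207, 1]],
  ],
)

```text
clock: 19.05
tcp_pos: [0.5172, -0.005, 0.1984]
orientation: [-0.124, 0.685, -0.435, -0.571]
wrist_force: [1.1, -0.4, -0.2]
finger_gap: 0.0851
```

Run:
```python
from pour import *
st()
row([.5185,-.0043,.2],ori(-9,90,0))
```

```text
t 19.05 q [ 0.087   0.3032 -0.1569  1.1901 -0.466  -0.627 ] p [ 0.5172 -0.005   0.1984] F [ 1.0967 -0.35   -0.2292] T [ 0.4181 -0.0717 -0.0018] gap 0.0851
x [-0.0316 -0.4538 -0.8905] z [-0.6743  0.6674 -0.3162] pitch 62.94 az -93.99
[0.8729, -0.4571, -0.1707, -0.0018, -0.0009, -0.0009] ang 57.3
```

step_arm(
  moves=[
    [[0.873, -0.457, -0.171, -0.002, -0.001, -0.001, 1], [0.873, -0.457, -0.171, -0.002, -0.001, -0.001, 1], [0.873, -0.457, -0.171, -0.002, -0.001, -0.001, 1], [0.873, -0.457, -0.171, -0.002, -0.001, -0.001, 1], [0.873, -0.457, -0.171, -0.002, -0.001, -0.001, 1], [0.873, -0.457, -0.171, -0.002, -0.001, -0.001, 1], [0.873, -0.457, -0.171, -0.002, -0.001, -0.001, 1], [0.873, -0.457, -0.171, -0.002, -0.001, -0.001, 1]],
  ],
)

```text
clock: 19.85
tcp_pos: [0.5172, -0.0052, 0.1988]
orientation: [0.538, -0.458, 0.539, 0.459]
wrist_force: [-0.5, 0.3, -0.9]
finger_gap: 0.0855
```

Run:
```python
from pour import *
st()
row([.5185,-.0043,.13],ori(-9,90,0))
row([.5185,-.0043,.093],ori(-9,90,0))
p,d=save('side','side11.png');cv2.imwrite('pics/side11z.png',cv2.resize(p[100:280,200:440,::-1],None,fx=3.3,fy=3.3))
p,d=save('top','top11.png');cv2.imwrite('pics/top11z.png',cv2.resize(p[150:310,200:400,::-1],None,fx=3.5,fy=3.5))
```

```text
t 19.85 q [-0.1655  0.2214 -0.1844  1.1674  0.0001 -0.0057] p [ 0.5172 -0.0052  0.1988] F [-0.539   0.3001 -0.8823] T [-0.0219  0.0185  0.0159] gap 0.0855
x [-0.0023  0.0005 -1.    ] z [0.1591 0.9873 0.0001] pitch 89.86 az 168.84
[-0.0027, 0.0001, -0.0024, 0.0688, -0.0013, 0.0011] ang 0.2
[-0.0027, 0.0001, -0.0024, 0.1058, -0.0013, 0.0011] ang 0.2
```

View pics/side11z.png

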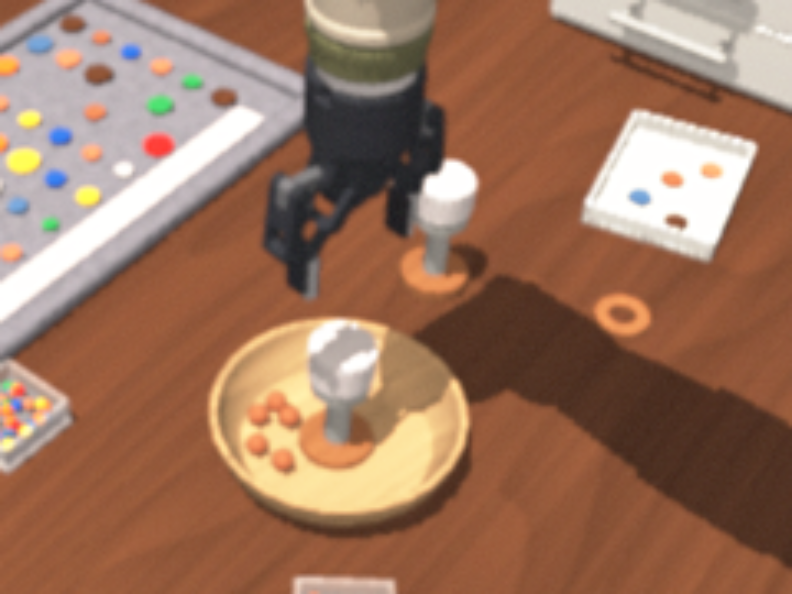

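View pics/top11z.png

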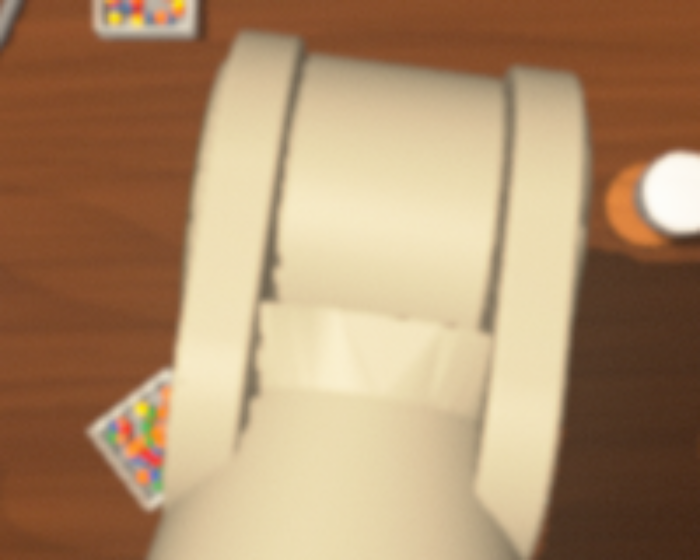

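Side crop: gripper down above the cap at (342,360), five beads in the bowl. The top view is blocked by the wrist. Descending.

step_arm(
  moves=[
    [[-0.003, 0, -0.002, 0.025, -0.0013, 0.0011, 1], [-0.003, 0, -0.002, 0.055, -0.0013, 0.0011, 1], [-0.003, 0, -0.002, 0.08, -0.0013, 0.0011, 1], [-0.003, 0, -0.002, 0.097, -0.0013, 0.0011, 1], [-0.003, 0, -0.002, 0.1058, -0.0013, 0.0011, 1], [-0.003, 0, -0.002, 0.1058, -0.0013, 0.0011, 1], [-0.003, 0, -0.002, 0.1058, -0.0013, 0.0011, 1]],
  ],
)

```text
clock: 20.65
tcp_pos: [0.5194, -0.0034, 0.0937]
orientation: [0.536, -0.461, 0.537, 0.46]
wrist_force: [0.7, 0.3, 0.4]
finger_gap: 0.0855
```

Run:
```python
from pour import *
st()
row([.5185,-.0043,.093],ori(-9,90,0))
p,d=save('side','side12.png');cv2.imwrite('pics/side12z.png',cv2.resize(p[150:270,240:400,::-1],None,fx=5,fy=5))
```

```text
t 20.65 q [-0.1605  0.3022 -0.3513  0.9173 -0.0013 -0.0089] p [ 0.5194 -0.0034  0.0937] F [0.6876 0.3292 0.4054] T [ 0.0318  0.0187 -0.0453] gap 0.0855
x [-0.0001 -0.0013 -1.    ] z [ 0.1511  0.9885 -0.0013] pitch 89.93 az -96.07
[0.0054, -0.0013, 0.0001, 0.0007, 0.0008, -0.001] ang 0.3
```

View pics/side12z.png

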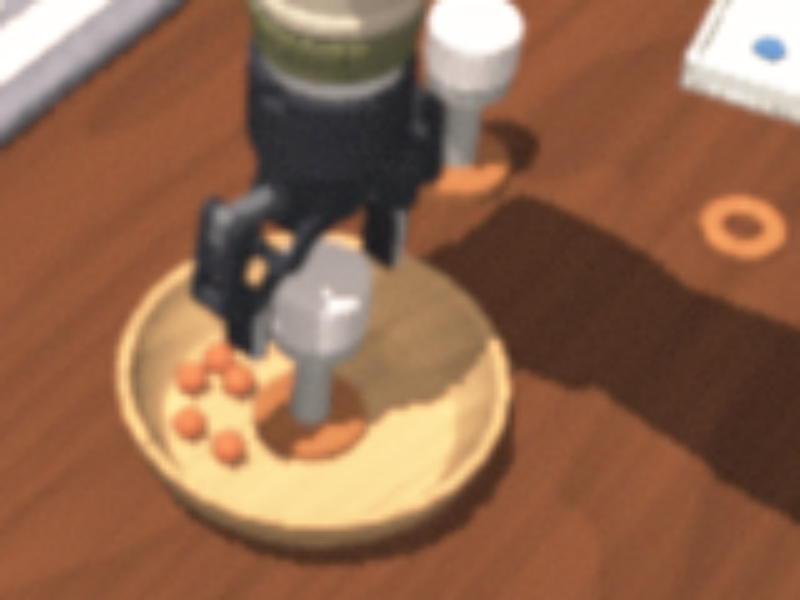

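Fingers straddle the cap at (320,300). Closing.

step_arm(
  moves=[
    [[0.002, 0, 0, 0, 0, 0, 0.7], [0.002, 0, 0, 0, 0, 0, 0.55], [0.002, 0, 0, 0, 0, 0, 0.4], [0.002, 0, 0, 0, 0, 0, 0.4], [0.002, 0, 0, 0, 0, 0, 0.4], [0.002, 0, 0, 0, 0, 0, 0.4], [0.002, 0, 0, 0, 0, 0, 0.4]],
  ],
  force=45,
)

```text
clock: 21.4
tcp_pos: [0.5204, -0.0049, 0.0954]
orientation: [0.537, -0.462, 0.537, 0.458]
wrist_force: [-2.0, -4.2, 5.6]
finger_gap: 0.0494
```

Run:
```python
from pour import *
st()
```

```text
t 21.4 q [-0.1617  0.3001 -0.3496  0.9178 -0.0037 -0.0068] p [ 0.5204 -0.0049  0.0954] F [-2.0333 -4.1551  5.5655] T [-0.765   0.3141 -0.0175] gap 0.0494
x [ 0.0027 -0.0041 -1.    ] z [ 0.1543  0.988  -0.0037] pitch 89.72 az -56.96
```

step_arm(
  moves=[
    [[0.07, 0, 0, 0, 0, 0, 0.4], [0.13, 0, 0, 0, 0, 0, 0.4], [0.19, 0, 0, 0, 0, 0, 0.4], [0.21, 0, 0, 0, 0, 0, 0.4]],
  ],
)

```text
clock: 21.8
tcp_pos: [0.5204, -0.0049, 0.0956]
orientation: [0.583, -0.402, 0.583, 0.399]
wrist_force: [0.4, -0.2, -1.1]
finger_gap: 0.049
```

Run:
```python
from pour import *
st()
```

```text
t 21.8 q [-0.1618  0.2998 -0.3495  0.9179 -0.0035  0.2043] p [ 0.5204 -0.0049  0.0956] F [ 0.4102 -0.2172 -1.1177] T [-0.0238  0.0496  0.0002] gap 0.049
x [ 0.0029 -0.0041 -1.    ] z [ 0.358   0.9337 -0.0027] pitch 89.71 az -53.98
```

Torque about zero after 12°, so this way (clockwise from above) is free. Continuing, with force checks.

step_arm(
  moves=[
    [[0.1, 0, 0, 0, 0, 0, 0.4], [0.22, 0, 0, 0, 0, 0, 0.4], [0.34, 0, 0, 0, 0, 0, 0.4], [0.44, 0, 0, 0, 0, 0, 0.4], [0.5, 0, 0, 0, 0, 0, 0.4]],
  ],
)

```text
clock: 22.3
tcp_pos: [0.5204, -0.0049, 0.0956]
orientation: [0.664, -0.245, 0.663, 0.242]
wrist_force: [0.9, -0.1, -1.2]
finger_gap: 0.0493
```

Run:
```python
from pour import *
st()
p,d=save('side','side13.png');cv2.imwrite('pics/side13z.png',cv2.resize(p[150:270,240:400,::-1],None,fx=5,fy=5))
```

```text
t 22.3 q [-0.1618  0.2997 -0.3496  0.918  -0.0034  0.7067] p [ 0.5204 -0.0049  0.0956] F [ 0.8993 -0.0616 -1.2298] T [ 0.0071 -0.0325 -0.004 ] gap 0.0493
x [ 0.0029 -0.0039 -1.    ] z [ 0.7634  0.6459 -0.0003] pitch 89.72 az -53.4
```

View pics/side13z.png

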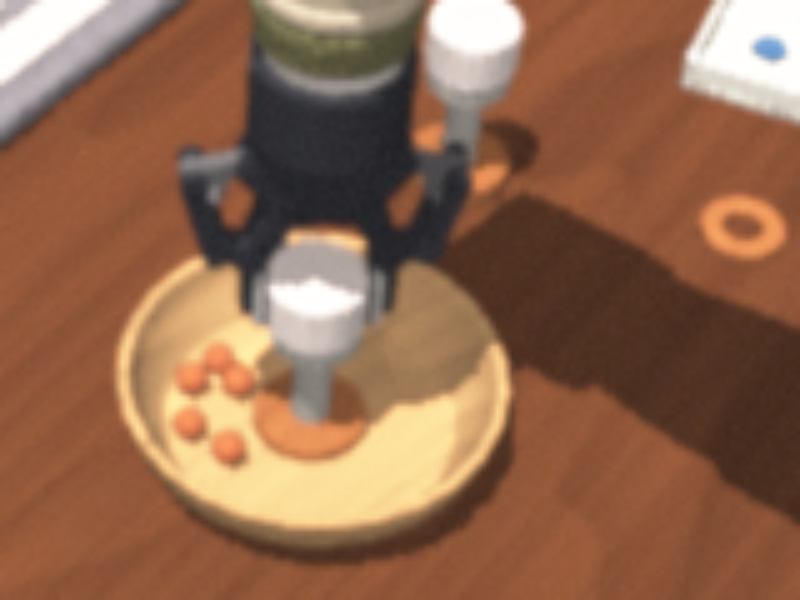

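Hand at 41° and the cap firmly held at (318,300), with torque about 0. Turning on to 75°.

step_arm(
  moves=[
    [[0.1, 0, 0, 0, 0, 0, 0.4], [0.22, 0, 0, 0, 0, 0, 0.4], [0.34, 0, 0, 0, 0, 0, 0.4], [0.46, 0, 0, 0, 0, 0, 0.4], [0.55, 0, 0, 0, 0, 0, 0.4], [0.6, 0, 0, 0, 0, 0, 0.4], [0.6, 0, 0, 0, 0, 0, 0.4]],
  ],
)

```text
clock: 23.05
tcp_pos: [0.5204, -0.0049, 0.0957]
orientation: [0.707, -0.038, 0.705, 0.035]
wrist_force: [-0.3, -0.5, -1.5]
finger_gap: 0.0492
```

Run:
```python
from pour import *
st();row(env.get_state()['tcp_pos']+[0,0,.05],Rt())
```

```text
t 23.05 q [-0.1618  0.2996 -0.3496  0.9181 -0.0033  1.3068] p [ 0.5204 -0.0049  0.0957] F [-0.2578 -0.4906 -1.5476] T [-0.0039  0.0412 -0.045 ] gap 0.0492
x [ 0.003  -0.0038 -1.    ] z [0.9948 0.102  0.0026] pitch 89.72 az -52.02
[0.0, 0.0, 0.0, -0.05, -0.0002, 0.0001] ang 0.0
```

Turned 75° with the torque still about 0. Now a small test lift, straight up.

step_arm(
  moves=[
    [[0, 0, 0, -0.002, 0, 0, 0.4], [0, 0, 0, -0.004, 0, 0, 0.4], [0, 0, 0, -0.006, 0, 0, 0.4], [0, 0, 0, -0.008, 0, 0, 0.4]],
  ],
)

```text
clock: 23.45
tcp_pos: [0.5204, -0.0049, 0.104]
orientation: [0.707, -0.038, 0.705, 0.035]
wrist_force: [-0.7, 0.1, 0.7]
finger_gap: 0.0489
```

Run:
```python
from pour import *
st()
p,d=save('side','side14.png');cv2.imwrite('pics/side14z.png',cv2.resize(p[150:270,240:400,::-1],None,fx=5,fy=5))
```

```text
t 23.45 q [-0.1618  0.2916 -0.338   0.9374 -0.0033  1.3064] p [ 0.5204 -0.0049  0.104 ] F [-0.667   0.0774  0.6521] T [-0.0095 -0.0121 -0.0129] gap 0.0489
x [ 0.0032 -0.0039 -1.    ] z [0.9947 0.1024 0.0028] pitch 89.71 az -50.09
```

View pics/side14z.png

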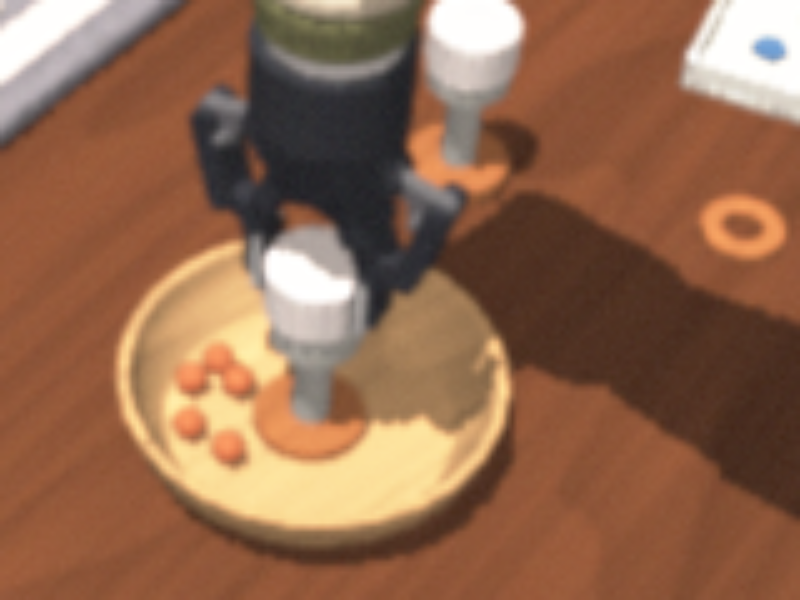

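The cap has come up, with the grey shoulder now visible beneath it at (318,348), and the force is near zero. Lifting on.

step_arm(
  moves=[
    [[0, 0, 0, -0.004, 0, 0, 0.4], [0, 0, 0, -0.01, 0, 0, 0.4], [0, 0, 0, -0.017, 0, 0, 0.4], [0, 0, 0, -0.025, 0, 0, 0.4], [0, 0, 0, -0.035, 0, 0, 0.4], [0, 0, 0, -0.045, 0, 0, 0.4], [0, 0, 0, -0.055, 0, 0, 0.4], [0, 0, 0, -0.064, 0, 0, 0.4], [0, 0, 0, -0.07, 0, 0, 0.4], [0, 0, 0, -0.07, 0, 0, 0.4], [0, 0, 0, -0.07, 0, 0, 0.4]],
  ],
)

```text
clock: 24.6
tcp_pos: [0.5203, -0.0046, 0.1742]
orientation: [0.707, -0.038, 0.705, 0.035]
wrist_force: [0.1, -1.0, -0.5]
finger_gap: 0.0491
```

Run:
```python
from pour import *
st()
p,d=save('side','side15.png');cv2.imwrite('pics/side15z.png',cv2.resize(p[100:290,180:430,::-1],None,fx=3.1,fy=3.1))
L=env.silhouettes('side','cap_center')
for r in L[:2]:
    c=cloud('side',d,r['mask']);print(r['confidence'],r['uv'],np.percentile(c,[2,50,98],axis=0))
L=env.silhouettes('side','cup_center')
for r in L[:1]:
    c=cloud('side',d,r['mask']);print(r['confidence'],r['uv'],np.percentile(c,[2,50,98],axis=0))
L=env.boxes_of('side','bead0_center');print([(round(r['confidence'],2),np.array(r['uv']).round(0)) for r in L])
```

```text
t 24.6 q [-0.1613  0.2363 -0.2274  1.1029 -0.0033  1.3069] p [ 0.5203 -0.0046  0.1742] F [ 0.0641 -1.0174 -0.4895] T [ 0.0278 -0.0387 -0.0178] gap 0.0491
x [ 0.0036 -0.004  -1.    ] z [0.9947 0.1024 0.0032] pitch 89.69 az -47.51
0.8 [298.7, 186.1] [[ 0.4972 -0.0984  0.0214]
 [ 0.5183  0.0102  0.1943]
 [ 0.6019  0.0235  0.1983]]
0.61 [208.5, 318.5] [[0.4814 0.2987 0.0023]
 [0.52   0.3241 0.0295]
 [0.5422 0.3586 0.057 ]]
[(0.7, array([300., 186.])), (0.54, array([210., 320.]))]
```

View pics/side15z.png

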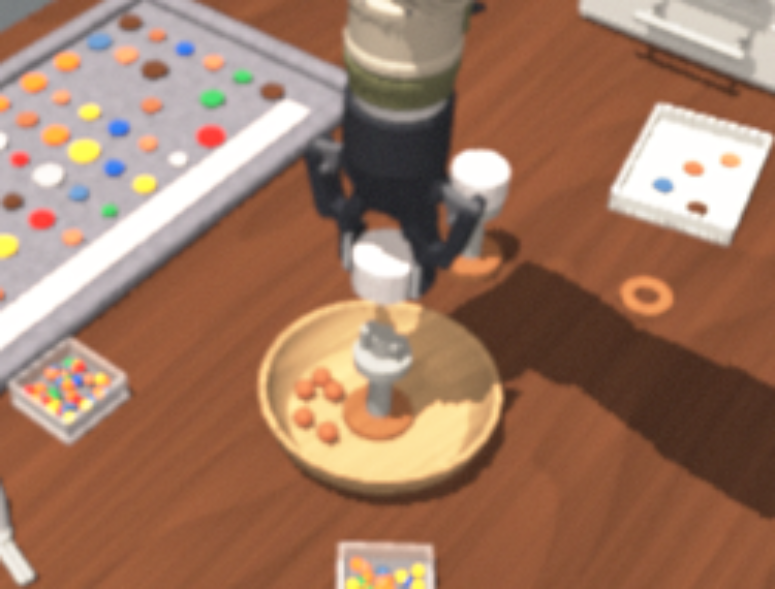

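View pics/side15.png

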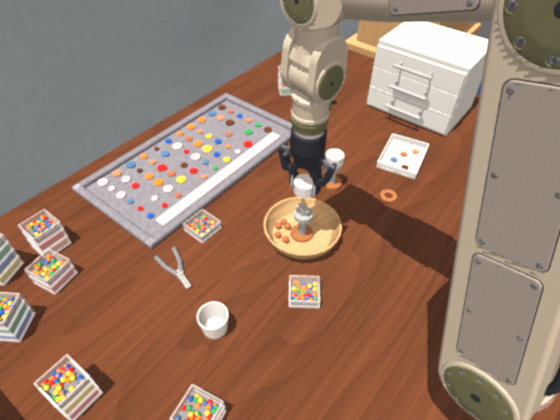

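The cap is in the gripper, top at z ≈ 0.195, level and clear of the bare spindle. The five beads are in the bowl, the cup stands upright and empty at (213,320), and the bystanders are where they were. Handing in.

Run:
```python
from h import *
print(env.hand_in());st()
```

```text
the job is handed in; nothing more can be done
None
the job is handed in; nothing more can be done
```

The job is done and handed in at about 25 s of the 72 s allowed.

- **Pour:** I tipped all five beads from the cup into the bowl, then stood the cup upright and empty, within about 1–2 mm of where it was.
- **Cap:** Clockwise, seen from above, was the first direction I tried, and it was free. I turned it about 75° with the torque staying under 0.05 N m, so the other direction never needed trying. I then lifted it straight up about 78 mm and kept hold of it.
- **Last checks:** The final side view shows five beads in the bowl, the bare spindle, and the cap level in the gripper with its top at about 195 mm. The spare spindle, pliers, near and far boxes and pendant look undisturbed. The gripper tilt was about 0.3°, and the wrist force reading was about 1 N.
- **Checks that failed or disagreed:**
  - The bead network did not find the beads: nothing in one top view, and in the last side view it reported the cap and the cup instead. I counted the beads by eye in the zoomed pictures.
  - The cap's mask in that view ran past the cap's outline; the cap height above comes from the mask's upper points.
  - My own estimate of the arm's geometry was off by up to about 10 mm. I used it only to check reach.

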